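Fetch a vial from the blocked drawer

ROBOT

A 6-joint arm with a two-finger parallel gripper is mounted at the origin on a cart in front of the work surface, level with it; the furniture and walls round the work are solid. World frame = base frame: x ahead of the robot, y to its left, z up, the work surface at z = 0. Lengths are in m, angles in rad, forces in N, time in s.
With the tool pointing down it reaches from about 0.275 to 0.85 m from the base axis. Payload 19 kg.
Tool frame: the origin (TCP) lies midway between the tips of the shut fingers; the grasp point (between the pads) lies 19 mm behind it; z points along the fingers, y is the line along which they close (so a half turn about z gives the same grasp; the last joint's range is limited). The gripper opens to 85 mm and grips with 20 to 120 N. Pads are 22 mm wide; open, the fingers measure 114 mm over their backs; the gripper's body (76 mm by 85 mm) begins 54 mm behind the grasp point. The pads swing forward as they close: fully open they stand 13 mm farther back than shut.
Start: joints at [-1.469, 0.15, 1.437, -0, 1.554, -0.134], TCP at [0.134, -0.559, 0.196] pointing down, gripper open.
Joint ranges: [-2.8, 2.8], [-0.68, 2.1], [0.12, 2.68], [-1.39, 4.53], [0.16, 2.79], [-2.81, 2.81]. Speed limits (rad/s): [1.89, 1.89, 2.22, 3.01, 3.01, 3.01].

INTERFACE

Orientations are given as a 3x3 rotation matrix whose columns are the frame's x, y, z axes.
In Python, from cell import * gives the robot as it stands.
- The arm moves only by the shell command python3 -m jog 'ROWS' [OPENING]. ROWS is JSON, a list that holds one entry, the list of rows, each a list of 4 numbers: the shift along the world's x, y, z in units of 25 mm (1.0 is 25 mm), then the turn about the world's z in units of 6 degrees (1.0 is 6 degrees). A call has 1 to 5 rows; each row shifts and turns the commanded pose from where the row before left it; what a row does not reach is not made up. A row lasts 1/12 s, in which the tool goes at most 41.7 mm and 7.16 degrees, less where a joint would pass 70% of its speed; a pose out of reach is approached as far as the arm can. A call is refused whole if a number of a shift passes 1 or a number of a turn 1, either way. A call with a gripper value outside its range is refused whole. OPENING is the finger opening in mm, from 0 to 85.4, set as the call begins (- or left out, the last holds). The fingers move at their own pace and stop on an object; the grip force is fixed at half the most. Time passes only in rows, so rows that do not move let the fingers close. It gives the time, the measured TCP pose, the force, the opening and the grip force at its end, in the units of the state.
- sense(): the state, without advancing time (a new reading comes with each control period).
- capture(name): name is "side" or "top"; returns the picture (384x512x3 uint8, red, green, blue); there is no depth.
- camera_params(name): a dict with "vertical_fov" (degrees; the focal length in pixels is half the picture's height over the tangent of half this angle, whatever the lens; pixels are square), "cx", "cy" (the principal point, pixels), "k1" (the pictures are not rectified: a ray, as slopes to the right and down, at radius r is drawn at 1 + k1 r^2 times it, then the intrinsics apply), "rvec" (rotation vector, rad) and "tvec" (3), from world to camera coordinates, as OpenCV has them. Camera axes: x right, y down, z forward; pixel columns grow to the right and rows downward; lengths in m; the calibration is good to about 2 mm. A picture is of the moment at which its call begins. camera_params takes no time and is no camera call.
- close_job(): hands the job in; it is judged then, once.
The state is a dict: "time_s": time; "qpos": joint angles; "dq": joint speeds; "joint_efforts": joint torques, N m; "tcp_pos": TCP position; "tcp_rot": TCP orientation; "wrist_force": force on the tool from outside, world axes, zero at the start; "moment": the same for the moment, N m; "grip_width": finger opening in m; "gripper_force": force on a finger pad.
Only numpy, scipy, OpenCV 4.12 (cv2) and the standard library are available. Lean on these libraries where they do the work, as an engineer would, in place of code of your own. Each camera call takes 0.05 s, during which the arm holds its last target. There are 200 camera calls.

TASK

Two things stand in front of the clear drawer chest: a pot of swabs and a large glass bottle. Set both aside, standing on the empty rubber mat, then open the drawer, take out the small vial and stand it in the round steel cup on the metal procedure tray beside the syringe. Push the drawer fully shut, leaving its other contents inside, and put the pot and the bottle back exactly where each stood; keep the vial, the pot and the bottle upright throughout.

Things in the scene. Friction and masses are not known exactly. Their poses are not given: they have to be found in the camera images.
- chest: Clear acrylic desk chest with one drawer, 160 deep x 190 wide x 70 high, fixed to the worktop; its clear top is closed, so the contents are reached only through the drawer. An ointment tube (19 high) lies on the rear of the top. Origin: centre of its underside, on the worktop. Its -x axis points out of the front, the way the drawer opens; y runs along its width.
- drawer (a joint): The drawer's opening in m: 0 shut, 0.115 fully open; slides along the chest's -x with about 1 N of friction and stays where left; its contents ride along. Inner floor 10 mm above the worktop, inside 172 wide x 148 long, side walls up to 35 mm above the worktop. White front panel, top edge 66 mm above the worktop, outer face 86 mm ahead of the chest's origin when shut.
- drawer_handle (a point): Middle of the drawer's horizontal steel bar handle, on the bar's axis, 46 mm above the worktop. Bar 9 mm thick, 70 mm long along the chest's y, 38 mm ahead of the front panel; open from above and below, free room of 33 mm between bar and panel. It moves with the drawer.
- vial: Small brown glass vial with a light cap, diameter 22, 45 high (body 40, cap 16 wide above), about 60 g, standing in the drawer, seen through the clear top. Origin: centre of its underside. z is its long axis.
- small_jar: Squat cream jar with a dark lid, diameter 40, 51 high, standing in the drawer; stays there. Origin: centre of its underside.
- carton: Flat carton 27 x 76 x 20 high, lying in the drawer lengthwise to the drawer's travel; stays there. Origin: centre of its underside, long side along its y.
- swab_pot: Clear round pot full of upright cotton swabs, pot diameter 64 and 66 high, 92 with the swabs, about 120 g; grasp the pot across its diameter below 60 mm. It stands on the worktop in front of the drawer. Origin: centre of its underside, z up.
- tall_bottle: Large glass bottle with a label and a white cap, diameter 48, 100 high (body 88, cap 35 wide above), about 120 g. It stands on the worktop in front of the drawer. Origin: centre of its underside, z up.
- mat: Empty dark rubber mat, 78 (x) x 180 (y), 3 mm thick, flat on the worktop, fixed. Origin: centre of its underside. Mat and procedure tray lie side by side at the front edge; between them and the chest stands a fixed microscope, 0.5 m tall (foot x 0.45 to 0.68, y -0.04 to 0.16; stage 0.14 high from x 0.47): carry things round its front.
- vial_cup: Round steel cup fixed near the +y end of the metal procedure tray (73 x 180, rim 13 high) on which a syringe and forceps lie. Inside diameter 40 at its floor, 44 at the rim; outside 49; 10 high. Origin: centre of its underside, 3 mm above the worktop; its inner floor is 3 mm above the origin. The vial stands inside it. Fixed to the tray, which has the same axes.
Not all that is in view belongs to the job. What is shaped like the tall_bottle but red is not meant.

How it is judged:
By the outcome, as a careful person would: the job done as asked, in the order asked, and still so for the second after the job is handed in, with the robot touching nothing.
It also fails if it takes over 152 s, if anything falls off the work surface, if the arm or the gripper's body presses on something with over 40 N, if the wrist force passes 120 N, or if a joint passes its speed limit or range.

## Working session

There is one attempt and no reset: what is moved stays moved. The work goes in short steps, Python scripts to look and compute and a shell command to move; the robot and the scene stay as the last step left them, time stands still between calls to the robot, and variables do not carry over. Pictures are saved under pics/ and viewed, at most 14 in all, crops included, and the job is handed in when it is done.

```bash
mkdir -p pics; ls
cat > h.py <<'E'
from cell import *
import numpy as np, cv2
def cam(n):
    p=camera_params(n); f=192/np.tan(np.radians(p["vertical_fov"])/2)
    R=cv2.Rodrigues(np.array(p["rvec"],float))[0]; t=np.array(p["tvec"],float)
    K=np.array([[f,0,p["cx"]],[0,f,p["cy"]],[0,0,1]]); return K,np.array([p["k1"],0,0,0,0.]),R,t
def ray(n,u,v):
    K,d,R,t=cam(n)
    s=cv2.undistortPointsIter(np.array([[[u,v]]],float),K,d,None,None,(3,100,1e-12))[0,0]
    return -R.T@t, R.T@np.array([s[0],s[1],1])
def onz(n,u,v,z):
    o,r=ray(n,u,v); return o+r*(z-o[2])/r[2]
def proj(n,P):
    K,d,R,t=cam(n); return cv2.projectPoints(np.array(P,float).reshape(-1,1,3),cv2.Rodrigues(R)[0],t,K,d)[0][:,0]
def tri(n1,p1,n2,p2):
    o1,r1=ray(n1,*p1);o2,r2=ray(n2,*p2)
    a=np.linalg.lstsq(np.c_[r1,-r2],o2-o1,rcond=None)[0]
    A=o1+a[0]*r1;B=o2+a[1]*r2; return (A+B)/2,np.linalg.norm(A-B)
def save(n,name):
    im=capture(n); cv2.imwrite("pics/"+name,im[:,:,::-1]); return im
E
python3 - <<'E'
from h import *
for n in("side","top"):
    im=save(n,n+"0_raw.png"); cv2.imwrite(f"pics/{n}0.png",cv2.resize(im[:,:,::-1],(800,600),interpolation=2))
    K,d,R,t=cam(n); print(n,-R.T@t,K[0],d[0],R[2])
s=sense();print(s["tcp_rot"],s["time_s"],s["grip_width"])
E
```

```text
pics
side [0.08348281 0.82055439 0.52386329] [348.20954508   0.         256.42254741] 0.01511918397092783 [ 0.43359989 -0.77301705 -0.4630721 ]
top [0.42611332 0.04543456 1.82985144] [486.48911652   0.         262.30623352] -0.16078281398467462 [ 0.05353329 -0.00761659 -0.99853702]
[[ 9.72333103e-01  2.33598650e-01 -8.26984488e-05]
 [ 2.33598609e-01 -9.72332563e-01  1.03733365e-03]
 [ 1.61909346e-04 -1.02795209e-03 -9.99999459e-01]] 0.1 0.08494359419447875
```

View pics/top0.png

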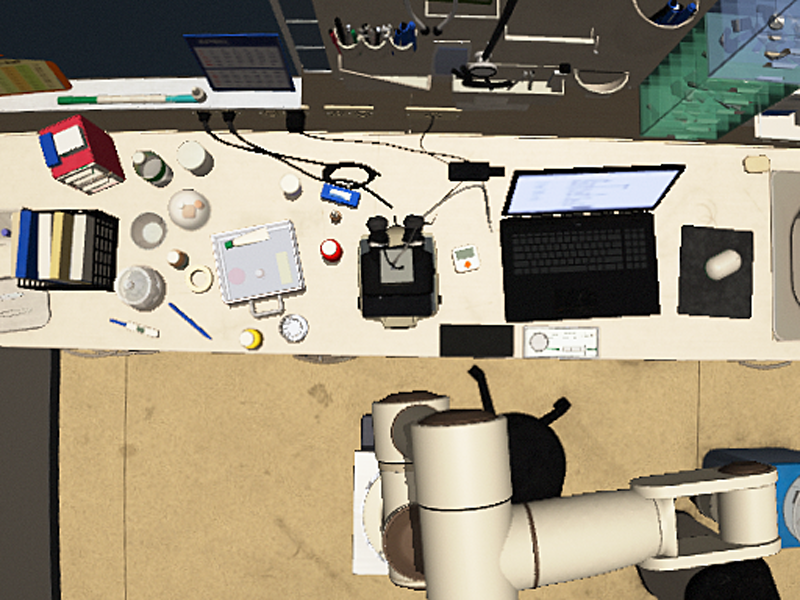

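View pics/side0.png

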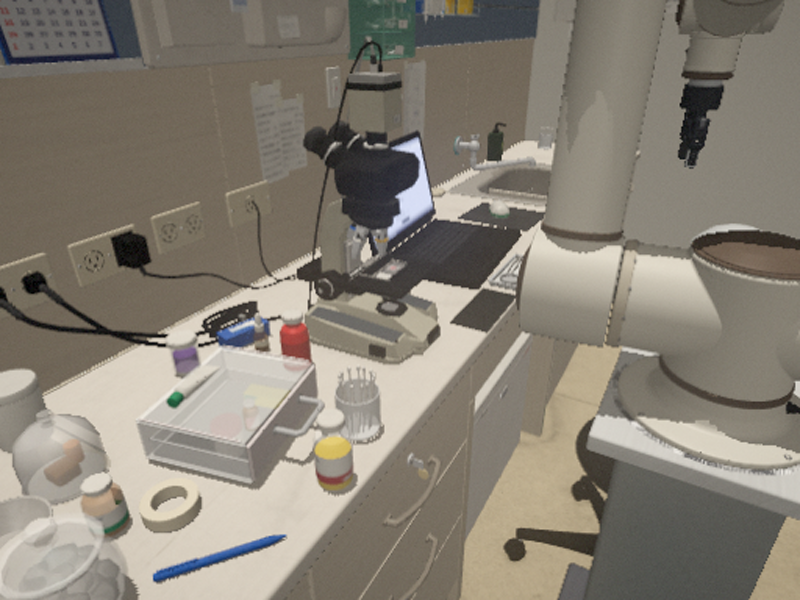

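The top view shows the pot at (293,327) and a yellow, white-capped bottle at (251,338), both in front of the chest at (258,262). The mat is at (476,340) and the tray at (560,342). I'll zoom in on these.

Run:
```python
import cv2,numpy as np
t=cv2.imread("pics/top0_raw.png");s=cv2.imread("pics/side0_raw.png")
a=cv2.resize(t[135:230,125:225],(800,600)[:1]*1+(760,) if 0 else (500,475),interpolation=2)
a=cv2.resize(t[130:230,120:220],(500,500),interpolation=2)
b=cv2.resize(t[200:235,270:395],None,fx=2.4,fy=2.4,interpolation=2)
c=np.zeros((500,800,3),np.uint8);c[:,:500]=a;c[:b.shape[0],500:500+b.shape[1]]=b
cv2.imwrite("pics/c1.png",c)
cv2.imwrite("pics/c2.png",cv2.resize(s[210:320,80:260],(800,489),interpolation=2))
```

```text
(no output)
```

View pics/c1.png

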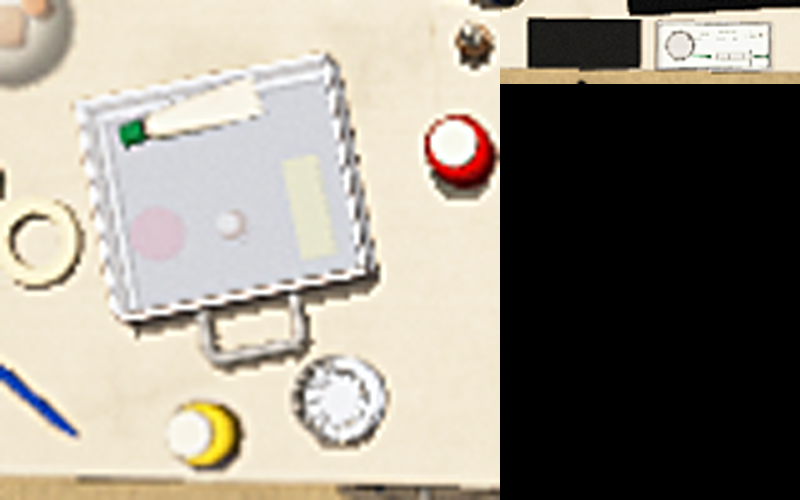

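View pics/c2.png

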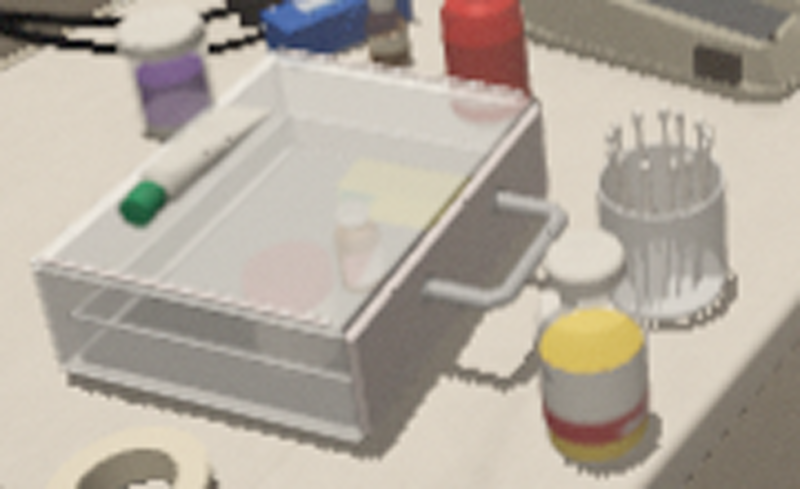

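Run:
```python
from h import *
np.set_printoptions(precision=4,suppress=True)
T=lambda u,v:(120+u/5-.4,130+v/5-.4); S=lambda u,v:(80+u/4.444-.4,210+v/4.444-.4)
B=lambda u,v:(270+(u-500)/2.4-.3,200+v/2.4-.3)
print("bottle cap",onz("top",*T(190,434),.1),onz("side",*S(585,252),.1),tri("top",T(190,434),"side",S(585,252)))
print("pot rim",onz("top",*T(341,400),.066),onz("side",*S(661,187),.066))
c=[onz("top",*T(*p),.07) for p in((80,103),(328,57),(378,270),(122,318))]
print("chest",np.array(c),[np.linalg.norm(c[i]-c[i-1]) for i in range(4)])
sc=[onz("side",*S(*p),.07) for p in((38,262),(275,57),(535,105),(350,330))];print("chest side",np.array(sc),[np.linalg.norm(sc[i]-sc[i-1]) for i in range(4)])
print("bar",onz("top",*T(215,358),.046),onz("top",*T(302,345),.046))
print("bar side",onz("side",*S(490,295),.046),onz("side",*S(560,220),.046))
print("vial cap",tri("top",T(231,222),"side",S(354,210)),onz("top",*T(231,222),.055))
print("jar",onz("top",*T(157,234),.061),"carton",[onz("top",*T(*p),.03) for p in((283,157),(315,153),(334,255),(304,262))])
print("mat",[onz("top",*B(*p),.003) for p in((527,17),(641,17),(641,69),(527,69))])
print("tray",[onz("top",*B(*p),.013) for p in((656,21),(773,22),(770,69),(656,68))])
print("cup",onz("top",*B(680,45),.013))
```

```text
bottle cap [0.4146 0.4044 0.1   ] [0.4165 0.4033 0.1   ] (array([0.415 , 0.4044, 0.1014]), np.float64(0.0009744015014742375))
pot rim [0.4416 0.3012 0.066 ] [0.44   0.3109 0.066 ]
chest [[0.6552 0.5004 0.07  ]
 [0.6919 0.3174 0.07  ]
 [0.5364 0.2761 0.07  ]
 [0.4978 0.4634 0.07  ]] [np.float64(0.16175453121435646), np.float64(0.18659332524431396), np.float64(0.16081652445645628), np.float64(0.19121359453867193)]
chest side [[0.6532 0.4995 0.07  ]
 [0.6905 0.3188 0.07  ]
 [0.5347 0.2874 0.07  ]
 [0.4974 0.4651 0.07  ]] [np.float64(0.15953834183420082), np.float64(0.18452863011119883), np.float64(0.15896547125336916), np.float64(0.18154421234219142)]
bar [0.4706 0.3985 0.046 ] [0.4816 0.334  0.046 ]
bar side [0.4792 0.397  0.046 ] [0.4845 0.3358 0.046 ]
vial cap (array([0.5705, 0.3877, 0.055 ]), np.float64(0.0003606248794064746)) [0.5707 0.3878 0.055 ]
jar [0.5604 0.4414 0.061 ] carton [array([0.6221, 0.3551, 0.03  ]), array([0.6255, 0.3311, 0.03  ]), array([0.5495, 0.3145, 0.03  ]), array([0.5439, 0.3369, 0.03  ])]
mat [array([ 0.4598, -0.0398,  0.003 ]), array([ 0.4631, -0.2191,  0.003 ]), array([ 0.3815, -0.2203,  0.003 ]), array([ 0.3785, -0.0413,  0.003 ])]
tray [array([ 0.457 , -0.2414,  0.013 ]), array([ 0.4586, -0.4277,  0.013 ]), array([ 0.3846, -0.4236,  0.013 ]), array([ 0.3837, -0.2424,  0.013 ])]
cup [ 0.4202 -0.2797  0.013 ]
```

Run:
```python
from h import *
t=cv2.imread("pics/top0_raw.png");s=cv2.imread("pics/side0_raw.png")
def circ(c,r,z):
    a=np.linspace(0,2*np.pi,60);return np.c_[c[0]+r*np.cos(a),c[1]+r*np.sin(a),0*a+z]
def draw(n,im,x0,y0,w,h,k):
    o=cv2.resize(im[y0:y0+h,x0:x0+w],None,fx=k,fy=k,interpolation=2)
    for c,r,z,col in(((.441,.304),.032,0,(0,0,255)),((.441,.304),.032,.066,(0,200,0)),((.415,.404),.024,0,(0,0,255)),((.415,.404),.0175,.1,(0,200,0))):
        p=(proj(n,circ(c,r,z))-[x0,y0]+.5)*k
        cv2.polylines(o,[np.round(p).astype(int)],True,col,1)
    return o
a=draw("top",t,148,190,60,40,8);b=draw("side",s,190,232,62,86,6)
c=np.zeros((600,480+380,3),np.uint8);c[:320,:480]=a;c[:516,480:480+372]=b;cv2.imwrite("pics/c3.png",c[:, :].copy()[:520,:800+52] if 0 else cv2.resize(c[:520],(800,484)))
```

```text
(no output)
```

View pics/c3.png

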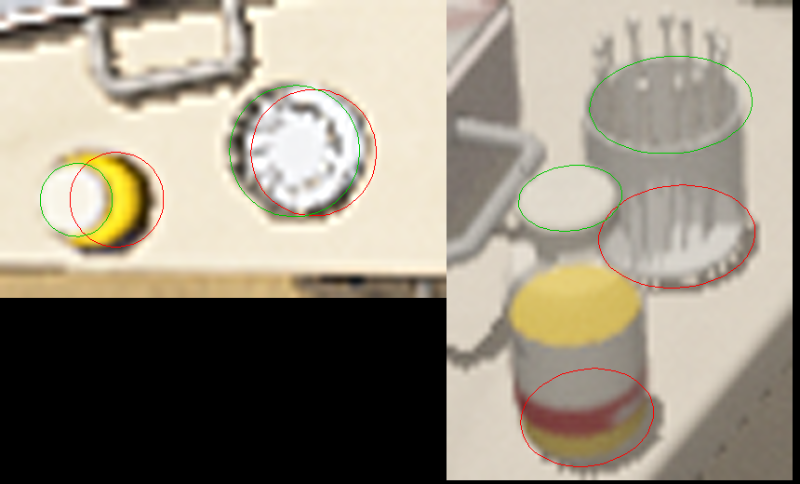

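The overlays agree within about 2 mm: bottle at about (0.416, 0.4035) and pot at about (0.442, 0.3045). I'll move towards the bottle, around the front of the microscope.

```bash
J="python3 -m jog"
python3 -m jog '[[[0.5,0.9,0,0],[0.5,0.9,0,0],[0.5,0.9,0,0],[0.5,0.9,0,0],[0.5,0.9,0,0]]]' 62
python3 -m jog '[[[0.5,0.9,0,0],[0.5,0.9,0,0],[0.5,0.9,0,0],[0.5,0.9,0,0],[0.5,0.9,0,0]]]' | tail -3
python3 -m jog '[[[0.5,0.9,0,0],[0.5,0.9,0,0],[0.5,0.9,0,0],[0.5,0.9,0,0],[0.5,0.9,0,0]]]'
python3 -c "from h import *;print(sense()['qpos'])"
```

```text
time_s: 0.52
tcp_pos: [0.1972, -0.4453, 0.1953]
tcp_rot: [[0.972, 0.233, -0.0], [0.233, -0.972, 0.001], [0.0, -0.001, -1.0]]
wrist_force: [0.6, 0.4, -0.0]
grip_width: 0.0619
gripper_force: 0.0
wrist_force: [0.6, 0.1, 1.4]
grip_width: 0.0619
gripper_force: 0.0
time_s: 1.35
tcp_pos: [0.3221, -0.2203, 0.1955]
tcp_rot: [[0.972, 0.233, -0.0], [0.233, -0.972, 0.0], [-0.0, -0.0, -1.0]]
wrist_force: [-0.2, -0.7, -0.3]
grip_width: 0.0622
gripper_force: 0.0
[-7.98116266e-01 -2.47224263e-01  1.81708361e+00  7.73066427e-05
  1.57194487e+00  5.37085191e-01]
```

```bash
python3 -m jog '[[[0,1,0,0],[0,1,0,0],[0,1,0,0],[0,1,0,0],[0,1,0,0]]]' | sed -n 2p
python3 -m jog '[[[0,1,0,0],[0,1,0,0],[0,1,0,0],[0,1,0,0],[0,1,0,0]]]' | sed -n 2p
python3 -m jog '[[[0,1,0,0],[0,1,0,0],[0,1,0,0],[0,1,0,0],[0,1,0,0]]]' | sed -n 2p
python3 -m jog '[[[0.35,1,0,0],[0.35,1,0,0],[0.35,1,0,0],[0.35,1,0,0],[0.35,1,0,0]]]' | sed -n 2p
python3 -m jog '[[[0.35,0.9,0,0],[0.35,0.9,0,0],[0.35,0.9,0,0],[0.35,0.9,0,0],[0.35,0.9,0,0]]]'
```

```text
tcp_pos: [0.3214, -0.0954, 0.1955]
tcp_pos: [0.3214, 0.0297, 0.1956]
tcp_pos: [0.3214, 0.1547, 0.1956]
tcp_pos: [0.3655, 0.2799, 0.1954]
time_s: 3.43
tcp_pos: [0.4094, 0.3921, 0.1952]
tcp_rot: [[0.972, 0.234, -0.001], [0.234, -0.972, -0.0], [-0.001, 0.0, -1.0]]
wrist_force: [0.8, 0.7, -0.5]
grip_width: 0.0617
gripper_force: 0.0
```

```bash
python3 -m jog '[[[0.26,0.46,0,0],[0,0,-0.8,0],[0,0,-0.8,0],[0,0,-0.8,0],[0,0,0,0]]]' 62 | sed -n 2,4p
python3 - <<'E'
from h import *
im=save("side","s1.png"); cv2.imwrite("pics/s1z.png",cv2.resize(im[180:330,140:300,::-1],(640,600),interpolation=2))
E
```

```text
tcp_pos: [0.4143, 0.4014, 0.1315]
tcp_rot: [[0.972, 0.234, -0.005], [0.234, -0.972, -0.003], [-0.005, 0.002, -1.0]]
wrist_force: [-0.1, -0.9, -1.0]
```

View pics/s1z.png

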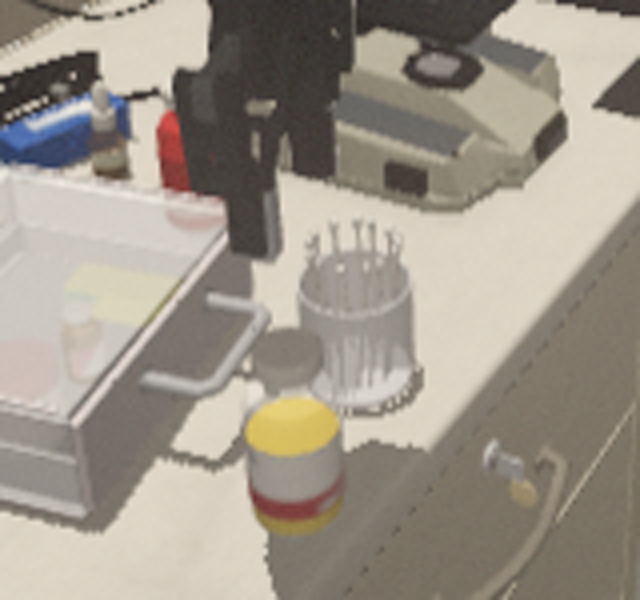

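The gripper straddles the bottle, with the fingers at (255,250) and (318,170) above the cap at (288,345). I'll descend and grip.

```bash
python3 -m jog '[[[0,0,-0.6,0],[0,0,-0.6,0],[0,0,-0.6,0],[0,0,-0.6,0],[0,0,0,0]]]' 62 | sed -n 2,5p
python3 -m jog '[[[0,0,-0.5,0],[0,0,-0.5,0],[0,0,-0.4,0],[0,0,0,0],[0,0,0,0]]]' 62 | sed -n 2,5p
python3 -m jog '[[[0,0,0,0],[0,0,0,0],[0,0,0,0],[0,0,0,0],[0,0,0,0]]]' 55
python3 -m jog '[[[0,0,0,0],[0,0,0,0],[0,0,0,0],[0,0,0,0],[0,0,0,0]]]' 30
```

```text
tcp_pos: [0.4153, 0.402, 0.0745]
tcp_rot: [[0.972, 0.233, -0.002], [0.233, -0.972, -0.001], [-0.002, 0.001, -1.0]]
wrist_force: [0.7, -0.8, -0.2]
grip_width: 0.0619
tcp_pos: [0.4156, 0.4023, 0.0403]
tcp_rot: [[0.972, 0.234, -0.001], [0.234, -0.972, -0.0], [-0.001, 0.0, -1.0]]
wrist_force: [0.9, 0.1, 0.9]
grip_width: 0.0622
time_s: 5.15
tcp_pos: [0.4159, 0.4025, 0.0409]
tcp_rot: [[0.972, 0.234, 0.0], [0.234, -0.972, 0.0], [0.0, -0.0, -1.0]]
wrist_force: [0.5, 0.0, 0.2]
grip_width: 0.0551
gripper_force: 0.0
time_s: 5.57
tcp_pos: [0.4161, 0.403, 0.0413]
tcp_rot: [[0.972, 0.234, 0.001], [0.234, -0.972, 0.001], [0.001, -0.001, -1.0]]
wrist_force: [-1.3, 2.6, 4.5]
grip_width: 0.0344
gripper_force: 55.0
```

Run:
```python
from h import *
im=save("side","s2.png"); cv2.imwrite("pics/s2z.png",cv2.resize(im[230:330,170:270,::-1],(600,600),interpolation=2))
```

```text
(no output)
```

View pics/s2z.png

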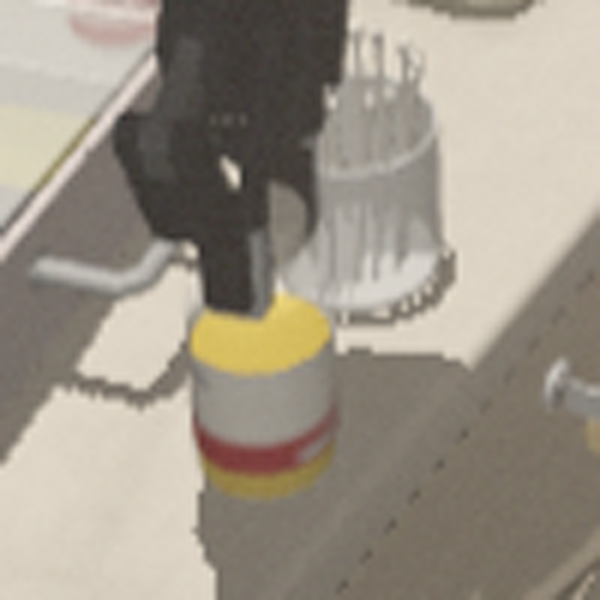

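The fingers hold the clear neck (width 34 mm) just above the yellow shoulder at (262,310). The 55 N grip is firm and the bottle is upright. I'll lift and carry it around the front.

```bash
python3 -m jog '[[[0,0,0.3,0],[0,0,0.6,0],[0,0,0.7,0],[0,0,0.7,0],[0,0,0.7,0]]]' | sed -n 2,6p
python3 -m jog '[[[-0.4,-0.5,0,0],[-0.7,-0.8,0,0],[-0.7,-0.8,0,0],[-0.7,-0.8,0,0],[-0.7,-0.8,0,0]]]' | sed -n 2p
python3 -m jog '[[[-0.6,-1,0,0],[0,-1,0,0],[0,-1,0,0],[0,-1,0,0],[0,-1,0,0]]]' | sed -n 2p
python3 -m jog '[[[0,-1,0,0],[0,-1,0,0],[0,-1,0,0],[0,-1,0,0],[0,-1,0,0]]]' | sed -n 2p
python3 -m jog '[[[0,-1,0,0],[0,-1,0,0],[0,-0.8,0,0],[0,-0.5,0,0],[0,0,0,0]]]'
```

```text
tcp_pos: [0.4157, 0.4022, 0.1168]
tcp_rot: [[0.972, 0.234, -0.0], [0.234, -0.972, -0.0], [-0.0, 0.0, -1.0]]
wrist_force: [0.1, 1.0, -1.3]
grip_width: 0.0342
gripper_force: 54.6
tcp_pos: [0.3348, 0.3089, 0.1158]
tcp_pos: [0.3204, 0.1839, 0.1161]
tcp_pos: [0.3204, 0.0588, 0.1161]
time_s: 7.7
tcp_pos: [0.3207, -0.0245, 0.1161]
tcp_rot: [[0.973, 0.231, 0.0], [0.231, -0.973, -0.001], [0.0, 0.001, -1.0]]
wrist_force: [-0.6, 0.0, -1.4]
grip_width: 0.0341
gripper_force: 54.6
```

```bash
python3 -m jog '[[[0.5,-0.7,0,0],[0.8,-0.8,0,0],[0.9,-0.7,0,0],[0.9,0,0,0],[0.55,0,0,0]]]' | sed -n 2p
python3 -m jog '[[[0,0,-0.6,0],[0,0,-0.8,0],[0,0,-0.7,0],[0,0,-0.4,0],[0,0,0,0]]]' | sed -n 2,4p
python3 -m jog '[[[0,0,-0.2,0],[0,0,-0.1,0],[0,0,0,0],[0,0,0,0],[0,0,0,0]]]' | sed -n 2,4p
```

```text
tcp_pos: [0.4137, -0.078, 0.1158]
tcp_pos: [0.411, -0.0768, 0.0516]
tcp_rot: [[0.972, 0.234, -0.003], [0.234, -0.972, 0.001], [-0.002, -0.002, -1.0]]
wrist_force: [-1.2, -1.1, -0.8]
tcp_pos: [0.4123, -0.0777, 0.0462]
tcp_rot: [[0.972, 0.234, 0.001], [0.234, -0.972, -0.0], [0.001, 0.0, -1.0]]
wrist_force: [0.2, -0.0, -2.2]
```

Run:
```python
from h import *
im=save("side","s3.png"); cv2.imwrite("pics/s3z.png",cv2.resize(im[120:260,200:360,::-1],(640,560),interpolation=2))
print(sense()["tcp_pos"],sense()["wrist_force"])
```

```text
[ 0.41229055 -0.07766685  0.04614965] [ 0.87572021  0.08196592 -1.24769573]
```

View pics/s3z.png

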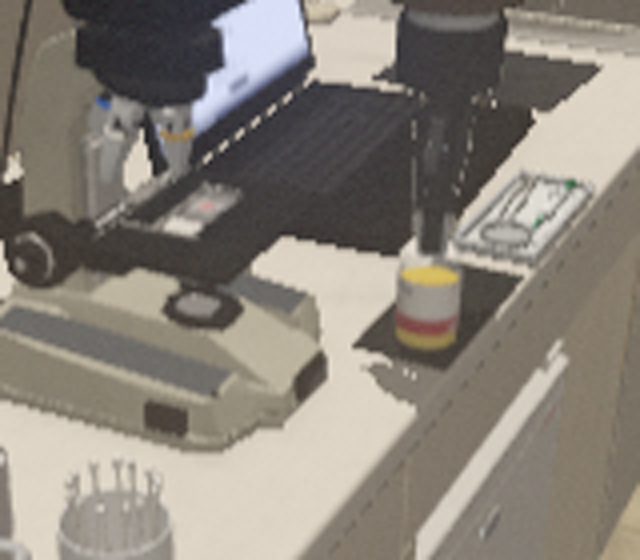

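The bottle hangs just above the mat, with its base at (427,350) and mat margin all round. I'll lower it a touch and release.

```bash
python3 -m jog '[[[0,0,-0.06,0],[0,0,0,0],[0,0,0,0],[0,0,0,0],[0,0,0,0]]]' | sed -n 2,4p
python3 -m jog '[[[0,0,0,0],[0,0,0,0],[0,0,0,0],[0,0,0,0],[0,0,0,0]]]' 60
python3 -m jog '[[[0,0,0.4,0],[0,0,0.8,0],[0,0,0.9,0],[0,0,0.9,0],[0,0,0.9,0]]]' 60| sed -n 2,4p
```

```text
tcp_pos: [0.4122, -0.0776, 0.0443]
tcp_rot: [[0.972, 0.234, 0.0], [0.234, -0.972, -0.0], [0.0, 0.0, -1.0]]
wrist_force: [0.2, -0.3, 1.2]
time_s: 9.83
tcp_pos: [0.412, -0.0776, 0.0441]
tcp_rot: [[0.972, 0.234, -0.0], [0.234, -0.972, 0.0], [-0.0, -0.0, -1.0]]
wrist_force: [0.0, 0.0, 0.7]
grip_width: 0.0601
gripper_force: 0.0
tcp_pos: [0.4119, -0.0775, 0.1435]
tcp_rot: [[0.972, 0.234, 0.0], [0.234, -0.972, -0.0], [0.0, 0.0, -1.0]]
wrist_force: [0.4, 0.1, 0.6]
```

```bash
python3 -m jog '[[[-0.6,0,0,0],[-0.8,0.4,0,0],[-0.8,0.8,0,0],[-0.8,1,0,0],[-0.7,1,0,0]]]' 85| sed -n 2p
python3 -m jog '[[[0,1,0,0],[0,1,0,0],[0,1,0,0],[0,1,0,0],[0,1,0,0]]]' | sed -n 2p
python3 -m jog '[[[0.5,1,0,0],[0.8,1,0,0],[0.8,1,0,0],[0.8,1,0,0],[0.8,1,0,0]]]' | sed -n 2p
python3 -m jog '[[[0.7,0.9,0,0],[0.4,0.8,0,0],[0.2,0.3,0,0],[0,0,0,0],[0,0,0,0]]]'
```

```text
tcp_pos: [0.3183, 0.0029, 0.1422]
tcp_pos: [0.3193, 0.1287, 0.1426]
tcp_pos: [0.4127, 0.2541, 0.1423]
time_s: 11.92
tcp_pos: [0.4442, 0.3021, 0.1418]
tcp_rot: [[0.972, 0.234, -0.0], [0.234, -0.972, -0.0], [-0.001, 0.0, -1.0]]
wrist_force: [-0.4, -0.5, 0.1]
grip_width: 0.0851
gripper_force: 0.0
```

```bash
python3 -m jog '[[[-0.09,0.1,-0.4,0],[0,0,-0.8,0],[0,0,-0.8,0],[0,0,-0.8,0],[0,0,-0.5,0]]]' | sed -n 2,4p
python3 -m jog '[[[0,0,-0.5,0],[0,0,-0.5,0],[0,0,-0.25,0],[0,0,0,0],[0,0,0,0]]]' | sed -n 2,4p
python3 -c "
from h import *
im=save('side','s4.png'); cv2.imwrite('pics/s4z.png',cv2.resize(im[220:310,190:280,::-1],(540,540),interpolation=2))"
```

```text
tcp_pos: [0.441, 0.3037, 0.0571]
tcp_rot: [[0.973, 0.233, -0.001], [0.233, -0.973, -0.001], [-0.002, 0.0, -1.0]]
wrist_force: [-0.9, -0.0, 0.6]
tcp_pos: [0.4421, 0.3046, 0.0282]
tcp_rot: [[0.972, 0.233, 0.0], [0.233, -0.972, 0.0], [0.0, -0.0, -1.0]]
wrist_force: [-0.2, 0.6, -0.1]
```

View pics/s4z.png

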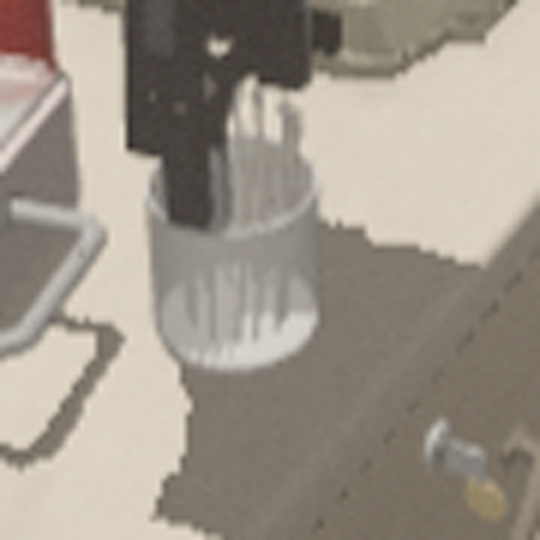

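The near finger ends at (190,225), close to the front rim of the pot. I need to check whether it is outside or inside.

```bash
python3 -c "
from h import *
c=np.array([.4421,.3046]);d=np.array([-.233,.972])
for w in(.0425,.057):
  for z in(.028,.041):
    for sx in(-.011,.011):
      q=c+d*w+sx*np.array([.972,.233]); print(w,z,sx,(proj('side',[[*q,z]])[0]-[190,220])*6)
for cc in((.442,.3045),(.44,.285)):
  a=[proj('side',[[*(np.array(cc)+.032*np.array(e)),z]])[0] for z in(0,.066) for e in((0,1),(1,0),(0,-1),(-1,0))];print((np.array(a)-[190,220])*6)
"
```

```text
0.0425 0.028 -0.011 [227.50329913 340.04911335]
0.0425 0.028 0.011 [169.72304025 329.10025615]
0.0425 0.041 -0.011 [226.04617837 311.30133592]
0.0425 0.041 0.011 [167.8134994  300.46994288]
0.057 0.028 -0.011 [213.37502537 366.62433902]
0.057 0.028 0.011 [154.72090069 355.30278064]
0.057 0.041 -0.011 [211.77818182 337.59975583]
0.057 0.041 0.011 [152.65807012 326.39669783]
[[194.26820546 370.55649529]
 [172.3085897  294.2889588 ]
 [286.14306253 273.78443318]
 [313.42992947 347.96768112]
 [185.53790506 226.40280101]
 [163.14386684 154.36297811]
 [281.46197008 135.0252463 ]
 [309.61301234 205.02092327]]
[[227.94291614 341.48852888]
 [204.78004944 267.91377141]
 [316.23638416 248.11832754]
 [344.49858519 319.72052453]
 [220.72016498 198.91024168]
 [197.01358854 129.50730608]
 [312.76827797 110.85930957]
 [341.97668657 178.33119588]]
```

```bash
python3 -c "
from h import *
d=np.array([-.233,.972])
def f(c,w,z,off,k):
  return [np.round((proj('side',[[*(np.array(c)+d*w+sx*np.array([.972,.233])),z]])[0]-off)*k) for sx in(-.011,.011)]
for dz in(0,.01,.02,.05): print(dz,'s1',f((.4143,.4014),.031,.1315+dz,[140,180],4),f((.4143,.4014),.045,.1315+dz,[140,180],4),'s2',f((.416,.403),.0172,.041+dz,[170,230],6),f((.416,.403),.0317,.041+dz,[170,230],6))
print(sense()['tcp_pos'],sense()['qpos'])
import cv2
im=save('top','t1.png');cv2.imwrite('pics/t1z.png',cv2.resize(im[150:230,130:230,::-1],(700,560),interpolation=2))
"
```

```text
0 s1 [array([283., 335.]), array([238., 327.])] [array([271., 355.]), array([225., 346.])] s2 [array([272., 403.]), array([209., 390.])] [array([255., 434.]), array([190., 421.])]
0.01 s1 [array([282., 317.]), array([236., 309.])] [array([270., 337.]), array([223., 328.])] s2 [array([270., 379.]), array([206., 366.])] [array([253., 411.]), array([188., 397.])]
0.02 s1 [array([281., 299.]), array([234., 291.])] [array([268., 318.]), array([221., 310.])] s2 [array([268., 355.]), array([204., 342.])] [array([251., 386.]), array([186., 373.])]
0.05 s1 [array([276., 242.]), array([229., 234.])] [array([263., 261.]), array([215., 252.])] s2 [array([263., 281.]), array([197., 269.])] [array([245., 312.]), array([178., 299.])]
[0.44240818 0.30480097 0.02858266] [4.59780241e-01 1.88554850e-01 1.74480353e+00 8.43814228e-05
 1.20745422e+00 1.79505418e+00]
```

View pics/t1z.png

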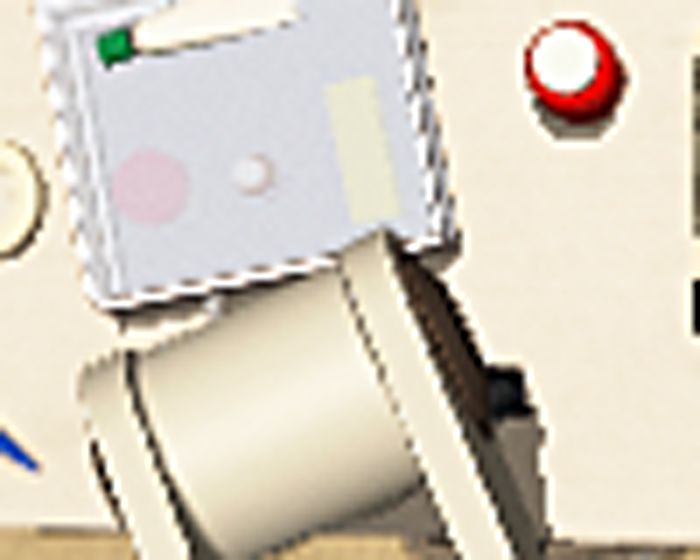

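Both views put the real fingertips about 40–50 mm higher than the reported TCP implies, and the 34 mm grip matches the bottle cap, not the body. I'll go lower on the pot in small steps, watching the force and the picture.

```bash
python3 -m jog '[[[0,0,-0.2,0],[0,0,-0.2,0],[0,0,-0.2,0],[0,0,-0.2,0],[0,0,0,0]]]' | sed -n 2,4p
python3 -c "
from h import *
im=save('side','s5.png'); cv2.imwrite('pics/s5z.png',cv2.resize(im[220:310,190:280,::-1],(540,540),interpolation=2));print(sense()['tcp_pos'],sense()['wrist_force'])"
```

```text
tcp_pos: [0.4417, 0.3047, 0.0066]
tcp_rot: [[0.972, 0.234, -0.002], [0.234, -0.972, -0.001], [-0.002, 0.0, -1.0]]
wrist_force: [-0.0, -0.5, -0.3]
[0.44193457 0.30473459 0.00717822] [-0.51710762 -0.21974773  0.4223808 ]
```

View pics/s5z.png

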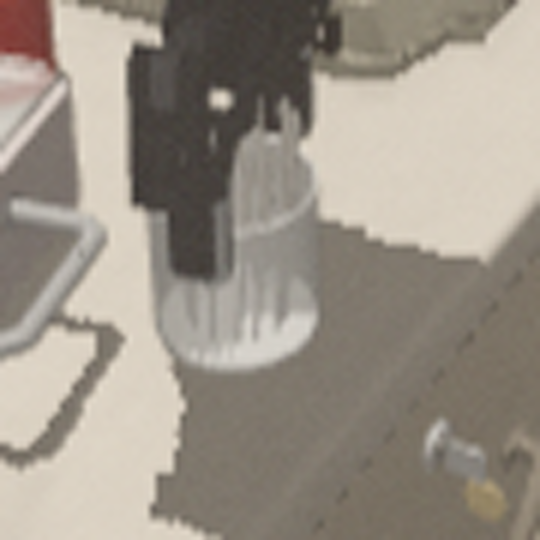

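The fingers straddle the pot, with the near tip at (200,275) and the pot base at (240,365). True height is about 36 mm above the reading with the fingers shut, and about 49 mm with them open. I'll go 19 mm lower, then close.

```bash
python3 -m jog '[[[0,0,-0.3,0],[0,0,-0.25,0],[0,0,-0.2,0],[0,0,0,0],[0,0,0,0]]]' | sed -n 2,4p
python3 -m jog '[[[0,0,0,0],[0,0,0,0],[0,0,0,0],[0,0,0,0],[0,0,0,0]]]' 45
python3 -m jog '[[[0,0,0,0],[0,0,0,0],[0,0,0,0]]]' | sed -n 2,6p
python3 -m jog '[[[0,0,0.3,0],[0,0,0.7,0],[0,0,0.9,0],[0,0,0.9,0],[0,0,0.6,0]]]' | sed -n 2,6p
```

```text
tcp_pos: [0.4421, 0.3048, -0.0112]
tcp_rot: [[0.972, 0.234, -0.001], [0.234, -0.972, -0.0], [-0.001, 0.0, -1.0]]
wrist_force: [-0.2, -0.3, 0.3]
time_s: 14.15
tcp_pos: [0.4427, 0.3051, -0.0101]
tcp_rot: [[0.972, 0.234, 0.001], [0.234, -0.972, 0.001], [0.001, -0.0, -1.0]]
wrist_force: [-1.0, 0.0, 6.1]
grip_width: 0.0627
gripper_force: 66.1
tcp_pos: [0.4427, 0.3051, -0.0101]
tcp_rot: [[0.972, 0.234, 0.001], [0.234, -0.972, 0.001], [0.001, -0.0, -1.0]]
wrist_force: [-0.6, 0.1, 6.3]
grip_width: 0.0629
gripper_force: 66.1
tcp_pos: [0.4427, 0.3052, 0.0768]
tcp_rot: [[0.972, 0.234, 0.002], [0.234, -0.972, 0.001], [0.002, -0.001, -1.0]]
wrist_force: [0.1, -0.4, -0.2]
grip_width: 0.0625
gripper_force: 65.6
```

```bash
python3 -m jog '[[[-0.6,-0.3,0,0],[-0.9,-0.7,0,0],[-1,-0.8,0,0],[-1,-0.8,0,0],[-1,-0.8,0,0]]]' | sed -n 2p
python3 -m jog '[[[-0.5,-1,0,0],[0,-1,0,0],[0,-1,0,0],[0,-1,0,0],[0,-1,0,0]]]' | sed -n 2p
python3 -m jog '[[[0,-1,0,0],[0,-1,0,0],[0,-1,0,0],[0,-1,0,0],[0,-1,0,0]]]' | sed -n 2p
python3 -m jog '[[[0,-1,0,0],[0,-1,0,0],[0,-1,0,0],[0,-1,0,0],[0,-0.9,0,0]]]' | sed -n 2p
python3 -m jog '[[[0,-0.6,0,0],[0,-0.3,0,0],[0,0,0,0],[0,0,0,0]]]'
```

```text
tcp_pos: [0.3285, 0.2192, 0.0743]
tcp_pos: [0.3171, 0.094, 0.0748]
tcp_pos: [0.3171, -0.0313, 0.0748]
tcp_pos: [0.3171, -0.1541, 0.0748]
time_s: 16.82
tcp_pos: [0.3172, -0.1746, 0.0743]
tcp_rot: [[0.972, 0.233, -0.0], [0.233, -0.972, 0.0], [-0.0, -0.0, -1.0]]
wrist_force: [0.4, 0.9, -1.1]
grip_width: 0.0628
gripper_force: 65.7
```

```bash
python3 -m jog '[[[0.5,-0.14,0,0],[0.9,0,0,0],[1,0,0,0],[1,0,0,0],[0.7,0,0,0]]]' | sed -n 2p
python3 -m jog '[[[0,0,-0.4,0],[0,0,-0.8,0],[0,0,-0.8,0],[0,0,-0.7,0],[0,0,-0.3,0]]]' | sed -n 2p
python3 -m jog '[[[0,0,-0.1,0],[0,0,-0.1,0],[0,0,0,0],[0,0,0,0]]]' | sed -n 2,4p
```

```text
tcp_pos: [0.4217, -0.1771, 0.0743]
tcp_pos: [0.4184, -0.1768, -0.003]
tcp_pos: [0.4202, -0.1787, -0.005]
tcp_rot: [[0.972, 0.234, 0.001], [0.234, -0.972, -0.001], [0.001, 0.001, -1.0]]
wrist_force: [0.6, 0.1, -0.7]
```

```bash
python3 -m jog '[[[0,0,-0.08,0],[0,0,0,0],[0,0,0,0],[0,0,0,0]]]' | sed -n 2,4p
python3 -m jog '[[[0,0,0,0],[0,0,0,0],[0,0,0,0],[0,0,0,0],[0,0,0,0]]]' 83
python3 -m jog '[[[0,0,0.4,0],[0,0,0.8,0],[0,0,0.9,0],[0,0,0.9,0],[0,0,0.9,0]]]' | sed -n 2,4p
python3 -c "
from h import *
a=save('side','s6.png')[150:225,270:350,::-1];b=save('top','t2.png')[195:240,120:400,::-1]
c=np.zeros((600,800,3),np.uint8);c[:375,:400]=cv2.resize(a,(400,375),interpolation=2);c[460:586,:784]=cv2.resize(b,None,fx=2.8,fy=2.8,interpolation=2);cv2.imwrite('pics/c6.png',c)"
```

```text
tcp_pos: [0.4204, -0.1789, -0.0071]
tcp_rot: [[0.972, 0.233, 0.001], [0.233, -0.972, -0.001], [0.001, 0.001, -1.0]]
wrist_force: [0.2, 0.5, 6.6]
time_s: 18.73
tcp_pos: [0.4198, -0.1786, -0.0078]
tcp_rot: [[0.972, 0.234, -0.0], [0.234, -0.972, 0.0], [0.0, -0.0, -1.0]]
wrist_force: [-0.1, -0.7, -0.0]
grip_width: 0.0833
gripper_force: 0.0
tcp_pos: [0.4197, -0.1785, 0.0915]
tcp_rot: [[0.972, 0.234, 0.0], [0.234, -0.972, -0.0], [0.0, 0.0, -1.0]]
wrist_force: [0.4, -1.2, -0.6]
```

View pics/c6.png

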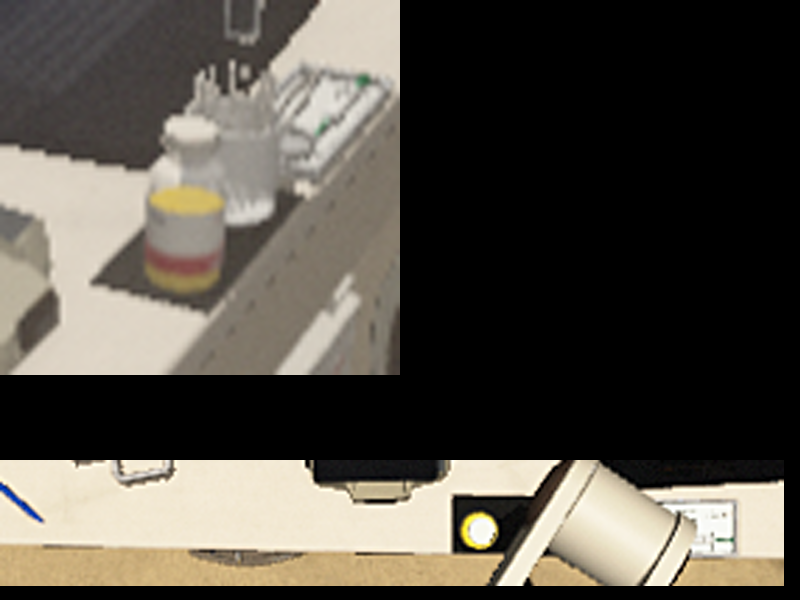

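Both stand upright on the mat, with the bottle base at (185,285) and the pot base at (250,215). Next I'll go to the chest with the fingers shut and touch off on the free worktop to calibrate z.

```bash
python3 -m jog '[[[-0.6,0,0,0],[-0.9,0,0,0],[-0.9,0,0,0],[-0.9,0.5,0,0],[-0.7,0.8,0,0]]]' 85| sed -n 2p
python3 -m jog '[[[0,1,0,0],[0,1,0,0],[0,1,0,0],[0,1,0,0],[0,1,0,0]]]' 0| sed -n 2p
python3 -m jog '[[[0,1,0,0],[0,1,0,0],[0,1,0,0],[0,1,0,0],[0,1,0,0]]]' | sed -n 2p
python3 -m jog '[[[0,1,0,0],[0,1,0,0],[0,1,0,0],[0.5,1,0,0],[0.8,1,0,0]]]' | sed -n 2p
python3 -m jog '[[[0.8,1,-0.8,-0.1],[0.8,1,-0.8,-0.1],[0.8,1,-0.8,-0.1],[0.3,0.5,-0.4,0],[0,0,0,0]]]'
```

```text
tcp_pos: [0.3183, -0.1463, 0.0893]
tcp_pos: [0.3194, -0.02, 0.0897]
tcp_pos: [0.3194, 0.1052, 0.0897]
tcp_pos: [0.3514, 0.2305, 0.0898]
time_s: 21.33
tcp_pos: [0.4197, 0.3177, 0.0167]
tcp_rot: [[0.979, 0.204, -0.003], [0.204, -0.979, -0.002], [-0.004, 0.001, -1.0]]
wrist_force: [-0.2, -0.6, -1.1]
grip_width: -0.0002
gripper_force: 0.0
```

```bash
python3 -m jog '[[[0,0,-0.3,0],[0,0,-0.3,0],[0,0,-0.3,0],[0,0,-0.3,0],[0,0,0,0]]]' | sed -n 2,4p
python3 -m jog '[[[0,0,-0.15,0],[0,0,-0.15,0],[0,0,0,0]]]' | sed -n 2,4p
for i in 1; do python3 -m jog '[[[0,0,-0.06,0],[0,0,0,0]]]' | sed -n 2,4p; python3 -m jog '[[[0,0,-0.06,0],[0,0,0,0]]]' | sed -n 2,4p; done
```

```text
tcp_pos: [0.419, 0.3157, -0.0116]
tcp_rot: [[0.979, 0.203, -0.001], [0.203, -0.979, -0.001], [-0.001, 0.0, -1.0]]
wrist_force: [0.9, 0.3, -0.6]
tcp_pos: [0.4196, 0.3162, -0.0183]
tcp_rot: [[0.979, 0.203, -0.0], [0.203, -0.979, -0.0], [-0.0, 0.0, -1.0]]
wrist_force: [0.1, 0.3, -0.2]
tcp_pos: [0.4198, 0.3165, -0.0193]
tcp_rot: [[0.979, 0.203, 0.0], [0.203, -0.979, 0.0], [0.0, -0.0, -1.0]]
wrist_force: [0.5, -0.2, 0.4]
tcp_pos: [0.4198, 0.3164, -0.0209]
tcp_rot: [[0.979, 0.203, -0.0], [0.203, -0.979, 0.0], [-0.0, -0.0, -1.0]]
wrist_force: [-0.8, -0.3, -0.2]
```

```bash
p(){ sed -n '2p;4p'; }
python3 -m jog '[[[0,0,-0.08,0],[0,0,-0.08,0],[0,0,0,0]]]' | p
python3 -m jog '[[[0,0,-0.06,0],[0,0,0,0],[0,0,0,0]]]' | p
python3 -m jog '[[[0,0,-0.06,0],[0,0,0,0],[0,0,0,0]]]' | p
python3 -m jog '[[[0,0,-0.06,0],[0,0,0,0],[0,0,0,0]]]' | p
python3 -m jog '[[[0,0,-0.06,0],[0,0,0,0],[0,0,0,0]]]' | p
```

```text
tcp_pos: [0.4196, 0.3163, -0.0253]
wrist_force: [-0.2, 1.1, 0.4]
tcp_pos: [0.4197, 0.3164, -0.0264]
wrist_force: [-0.2, -0.4, -0.0]
tcp_pos: [0.4198, 0.3164, -0.0279]
wrist_force: [-0.7, -0.2, 0.9]
tcp_pos: [0.4198, 0.3164, -0.0294]
wrist_force: [0.7, -0.2, 0.4]
tcp_pos: [0.4197, 0.3164, -0.0309]
wrist_force: [1.0, 0.7, -0.7]
```

```bash
p(){ sed -n '2p;4p'; }
python3 -m jog '[[[0,0,-0.06,0],[0,0,0,0],[0,0,0,0]]]' | p
python3 -m jog '[[[0,0,-0.06,0],[0,0,0,0],[0,0,0,0]]]' | p
python3 -m jog '[[[0,0,-0.06,0],[0,0,0,0],[0,0,0,0]]]' | p
python3 - <<'E'
from h import *
a=cv2.imread("pics/side0_raw.png").astype(int);b=save("side","s7.png")[:,:,::-1].astype(int)
s=sense();c=s["tcp_pos"]
dark=(b.sum(2)<210)&(a.sum(2)>330)
for z in(c[2],c[2]+.03,c[2]+.036,c[2]+.045):print(z,proj("side",[[c[0],c[1],z]])[0])
u=int(proj("side",[[c[0],c[1],.0]])[0][0])
for x in range(u-12,u+13,3): print(x,np.where(dark[:,x])[0][-3:])
E
```

```text
tcp_pos: [0.4198, 0.3164, -0.0324]
wrist_force: [0.5, -0.1, 0.3]
tcp_pos: [0.4197, 0.3164, -0.0339]
wrist_force: [0.2, -0.2, 0.4]
tcp_pos: [0.4198, 0.3164, -0.0354]
wrist_force: [-0.5, 0.4, -0.4]
-0.03536991541267055 [236.17082055 291.77330158]
-0.005369915412670553 [235.78606606 281.56584719]
0.000630084587329445 [235.7074216  279.48142776]
0.009630084587329446 [235.58836597 276.32722796]
223 [236 237 266]
226 [267 268 269]
229 [266 267 268]
232 [276 277 278]
235 [277 278 279]
238 [276 277 278]
241 [261 262 263]
244 [253 254 255]
247 [241 242 243]
```

```bash
p(){ sed -n '2p;4p'; }
python3 -m jog '[[[0,0,-0.06,0],[0,0,0,0],[0,0,0,0]]]' | p
python3 -m jog '[[[0,0,-0.06,0],[0,0,0,0],[0,0,0,0]]]' | p
python3 -m jog '[[[0,0,-0.06,0],[0,0,0,0],[0,0,0,0]]]' | p
```

```text
tcp_pos: [0.4199, 0.3165, -0.0356]
wrist_force: [-8.5, -5.0, 23.6]
tcp_pos: [0.42, 0.3166, -0.0358]
wrist_force: [-17.2, -11.7, 48.7]
tcp_pos: [0.4201, 0.3167, -0.0359]
wrist_force: [-28.3, -16.4, 75.6]
```

Touch-off gives true z = reading + 0.0355. I'll rise, move over the handle gap at (0.496, 0.371), and descend with the fingers shut.

```bash
p(){ sed -n '2p;4p'; }
python3 -m jog '[[[0,0,0.4,0],[0,0,0.8,0],[0,0,1,0],[0,0,1,0],[0,0,0.8,0]]]' | p
python3 -m jog '[[[0.5,0.4,0,0],[0.9,0.6,0,0],[0.9,0.6,0,0],[0.5,0.4,0,0],[0.2,0.15,0,0]]]' | p
python3 -m jog '[[[0,0,0,0],[0,0,0,0],[0,0,0,0]]]' | p
python3 - <<'E'
from h import *
# bar line in the side view: points on original picture near handle
b=cv2.imread("pics/s7.png");a=cv2.imread("pics/side0_raw.png")
T=cv2.imread("pics/t1.png")
t=cv2.imread("pics/top0_raw.png")
g=cv2.cvtColor(t,cv2.COLOR_BGR2GRAY)
for x in range(163,182,2): print(x,g[192:206,x].tolist())
print([proj("top",[[.4755,.367,.046]])[0],proj("top",[[.51,.374,.066]])[0]])
E
```

```text
tcp_pos: [0.42, 0.3166, 0.0621]
wrist_force: [-0.2, 0.1, -0.1]
tcp_pos: [0.4962, 0.3711, 0.0598]
wrist_force: [-0.1, -0.8, 0.0]
tcp_pos: [0.494, 0.3697, 0.0601]
wrist_force: [-1.1, -0.6, -0.4]
163 [89, 130, 215, 206, 185, 116, 185, 73, 135, 210, 144, 138, 246, 235]
165 [104, 146, 250, 237, 238, 238, 240, 236, 196, 223, 126, 89, 156, 245]
167 [132, 227, 241, 235, 234, 235, 232, 202, 188, 182, 67, 139, 227, 240]
169 [146, 249, 238, 235, 235, 236, 231, 182, 226, 153, 93, 159, 248, 236]
171 [138, 247, 236, 233, 234, 238, 233, 187, 212, 92, 90, 151, 243, 235]
173 [252, 238, 234, 237, 238, 232, 186, 208, 158, 59, 157, 251, 237, 234]
175 [251, 238, 234, 234, 236, 235, 213, 228, 125, 93, 153, 248, 237, 234]
177 [220, 243, 240, 240, 241, 239, 181, 178, 68, 145, 243, 242, 235, 236]
179 [187, 224, 242, 236, 220, 225, 180, 157, 90, 102, 178, 246, 237, 196]
181 [231, 74, 84, 97, 94, 96, 84, 87, 137, 247, 237, 127, 84, 110]
[array([171.08326265, 200.06113555]), array([168.47767486, 190.39268816])]
```

```bash
p(){ sed -n '2p;4p'; }
python3 -m jog '[[[0.08,0.05,-0.3,0],[0,0,-0.4,0],[0,0,-0.2,0],[0,0,0,0],[0,0,0,0]]]' | p
python3 -m jog '[[[0,0,-0.2,0],[0,0,-0.2,0],[0,0,-0.1,0],[0,0,0,0]]]' | p
python3 -m jog '[[[0,0,-0.2,0],[0,0,-0.2,0],[0,0,-0.2,0],[0,0,0,0]]]' | p
python3 -m jog '[[[0,0,-0.2,0],[0,0,-0.2,0],[0,0,-0.2,0],[0,0,0,0]]]' | p
```

```text
tcp_pos: [0.4964, 0.3712, 0.0371]
wrist_force: [0.1, -0.1, 0.0]
tcp_pos: [0.4965, 0.3712, 0.0244]
wrist_force: [0.3, 0.9, 0.8]
tcp_pos: [0.4963, 0.3711, 0.0088]
wrist_force: [-0.4, 0.8, 0.3]
tcp_pos: [0.4963, 0.3711, -0.0061]
wrist_force: [-0.7, -0.1, 0.7]
```

```bash
p(){ sed -n '2p;4p'; }
python3 -m jog '[[[-0.15,-0.03,0,0],[-0.15,-0.03,0,0],[-0.3,-0.06,0,0],[-0.4,-0.08,0,0],[-0.4,-0.08,0,0]]]' | p
python3 -m jog '[[[-0.5,-0.1,0,0],[-0.5,-0.1,0,0],[-0.5,-0.1,0,0],[-0.5,-0.1,0,0],[-0.4,-0.08,0,0]]]' | p
python3 -m jog '[[[-0.3,-0.06,0,0],[-0.2,-0.04,0,0],[-0.1,-0.02,0,0],[0,0,0,0],[0,0,0,0]]]' | p
python3 - <<'E'
from h import *
t=save("top","t3.png");s=save("side","s8.png")
cv2.imwrite("pics/c8.png",cv2.resize(np.hstack([t[140:230,130:230,::-1],s[210:300,90:250,::-1]]),(800,277),interpolation=2) )
E
```

```text
tcp_pos: [0.4608, 0.3642, -0.0047]
wrist_force: [0.9, -0.7, 0.2]
tcp_pos: [0.4002, 0.3521, -0.0046]
wrist_force: [1.6, -1.4, -0.3]
tcp_pos: [0.387, 0.3495, -0.0048]
wrist_force: [0.3, 0.3, 0.5]
```

```bash
p(){ sed -n '2p;4p'; }
python3 -m jog '[[[-0.1,-0.02,0,0],[-0.1,-0.02,0,0],[0,0,0,0],[0,0,0,0]]]' | p
python3 -m jog '[[[-0.08,-0.016,0,0],[0,0,0,0],[0,0,0,0]]]' | p
python3 - <<'E'
from h import *
t=save("top","t3.png");s=save("side","s8.png")
a=cv2.resize(t[140:230,130:230,::-1],(400,360),interpolation=2);b=cv2.resize(s[220:310,130:230,::-1],(400,360),interpolation=2)
cv2.imwrite("pics/c8.png",np.hstack([a,b]))
E
```

```text
tcp_pos: [0.3816, 0.3484, -0.0049]
wrist_force: [0.1, 0.1, 0.1]
tcp_pos: [0.3812, 0.3483, -0.0046]
wrist_force: [12.0, 2.2, -6.4]
```

View pics/c8.png

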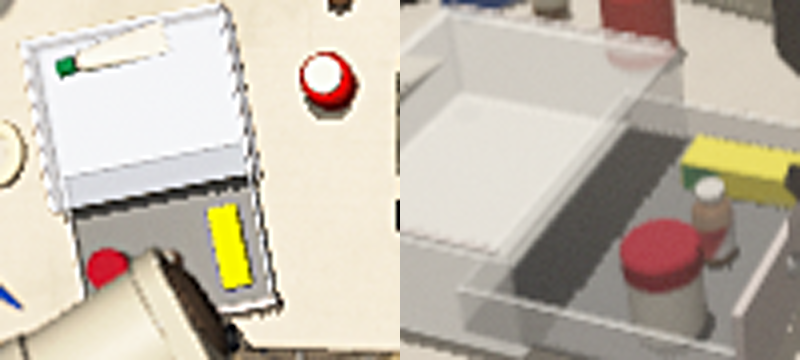

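The drawer is at its stop. The vial (cap at (710,187)), jar and carton stand undisturbed inside. I'll measure the vial and back out of the handle.

```bash
p(){ sed -n '2p;4p'; }
python3 -m jog '[[[0.3,0.06,0,0],[0,0,0.4,0],[0,0,0.8,0],[0,0,1,0],[0,0,1,0]]]' 50| p
python3 -m jog '[[[0,0,0.8,0],[0,0,0,0],[0,0,0,0]]]' | p
python3 - <<'E'
from h import *
np.set_printoptions(precision=4,suppress=True)
S=lambda u,v:(130+(u-400)/4-.4,220+v/4-.4)
print("vial",onz("side",*S(710,187),.055),"jar",onz("side",*S(661,243),.061))
t=save("top","t4.png").astype(int);s=save("side","s9.png").astype(int)
# white cap in side: bright blob near
r=s[255:285,195:225]; m=((r.min(2)>165)).astype(np.uint8)
n,l,st,ce=cv2.connectedComponentsWithStats(m)
print("side blobs",[(st[i].tolist(),(ce[i]+[195,255]).round(1).tolist()) for i in range(1,n) if st[i,4]>8])
print("pred top",proj("top",[[.458,.3645,.055]])[0],"side",proj("side",[[.458,.3645,.055]])[0])
u,v=proj("top",[[.458,.3645,.055]])[0].astype(int); print(t[v-5:v+6,u-6:u+7].min(2))
print(sense()["qpos"])
E
```

```text
tcp_pos: [0.3869, 0.3493, 0.0765]
wrist_force: [1.3, 0.1, 0.8]
tcp_pos: [0.3876, 0.3498, 0.0966]
wrist_force: [-0.1, 0.0, -1.2]
vial [0.4594 0.3633 0.055 ] jar [0.4499 0.4157 0.061 ]
side blobs [([9, 10, 7, 5, 26], [206.9, 266.7]), ([26, 23, 4, 7, 15], [222.9, 281.7])]
pred top [171.1912 204.7725] side [207.3013 266.8814]
[[156 159 159 153 154 155 154 153 155 158 153 156 154]
 [128 157 160 158 154 153 154 155 158 158 157 155 154]
 [ 54 128 160 162 155 151 152 153 153 158 158 153 158]
 [  6  49 124 154 159 151 141 122 108 137 157 158 156]
 [ 22  19  20  74 150 210 223 150  61  60 135 159 159]
 [ 47  34  23   8  91 241 255 255 114   4  78 148 159]
 [ 70  28  31  21   7  28 229 255 149  14  63 150 161]
 [ 19  31  41  34  28   6  34 160  97  14  75 150 161]
 [ 38  33  41  36  34  32  14   0  15  38 126 161 159]
 [119  21  33  43  38  32  24  13  24  46 150 168 158]
 [207 110  33  45  36  35  33  25  11  54 144 162 158]]
[0.5864 0.0963 1.7058 0.0002 1.3403 1.9528]
```

```bash
p(){ sed -n '2,4p'; }
python3 -m jog '[[[0.3,0.06,0,1],[0.5,0.1,0,1],[0.5,0.1,0,1],[0.5,0.1,0,1],[0.5,0.1,0,1]]]' 50| p
python3 -m jog '[[[0.3,0.05,0,1],[0.2,0.03,0,1],[0.1,0,0,1],[0,0,0,1],[0,0,0,1]]]' | p
python3 -m jog '[[[0,0,0,1],[0,0,0,1],[0,0,0,1],[0,0,0,1],[0,0,0,1]]]' | p
python3 -m jog '[[[0,0,0,0],[0,0,0,0]]]' | p;  python3 -c "from h import *;print(sense()['qpos'])"
```

```text
tcp_pos: [0.4448, 0.3608, 0.094]
tcp_rot: [[0.743, 0.669, -0.002], [0.669, -0.743, -0.001], [-0.002, -0.001, -1.0]]
wrist_force: [-1.0, 0.4, 0.3]
tcp_pos: [0.4594, 0.3626, 0.0938]
tcp_rot: [[0.309, 0.951, -0.002], [0.951, -0.309, -0.001], [-0.002, -0.002, -1.0]]
wrist_force: [0.2, -0.1, 0.4]
tcp_pos: [0.4592, 0.3627, 0.094]
tcp_rot: [[-0.208, 0.978, -0.002], [0.978, 0.208, -0.001], [-0.001, -0.002, -1.0]]
wrist_force: [-0.8, -0.0, -0.4]
tcp_pos: [0.4594, 0.3628, 0.0943]
tcp_rot: [[-0.2, 0.98, -0.001], [0.98, 0.2, -0.001], [-0.0, -0.002, -1.0]]
wrist_force: [0.1, -0.2, -0.4]
[5.36795606e-01 2.26671670e-01 1.55520667e+00 8.08863536e-05
 1.36138710e+00 3.35743094e-01]
```

```bash
p(){ sed -n '2p;4,6p'; }
python3 -m jog '[[[0,0.05,-0.4,0],[0,0,-0.7,0],[0,0,-0.7,0],[0,0,-0.5,0],[0,0,-0.2,0]]]' 44| p
python3 -m jog '[[[0,0,-0.4,0],[0,0,-0.4,0],[0,0,-0.3,0],[0,0,0,0],[0,0,0,0]]]' | p
python3 -m jog '[[[0,0,-0.3,0],[0,0,-0.3,0],[0,0,-0.1,0],[0,0,0,0],[0,0,0,0]]]' | p
```

```text
tcp_pos: [0.4588, 0.3637, 0.03]
wrist_force: [-0.6, 0.1, -0.9]
grip_width: 0.044
gripper_force: 0.0
tcp_pos: [0.4598, 0.3643, 0.005]
wrist_force: [1.0, -0.2, 0.3]
grip_width: 0.0439
gripper_force: 0.0
tcp_pos: [0.4597, 0.3643, -0.0125]
wrist_force: [-0.5, 0.4, -0.1]
grip_width: 0.0438
gripper_force: 0.0
```

```bash
p(){ sed -n '2p;4,6p'; }
python3 -m jog '[[[0,0,0,0],[0,0,0,0],[0,0,0,0],[0,0,0,0],[0,0,0,0]]]' 10| p
python3 -m jog '[[[0,0,0,0],[0,0,0,0],[0,0,0,0]]]' | p
```

```text
tcp_pos: [0.4601, 0.3645, -0.0118]
wrist_force: [-0.6, -0.3, 6.1]
grip_width: 0.0196
gripper_force: 58.9
tcp_pos: [0.4601, 0.3644, -0.0118]
wrist_force: [-0.6, -0.6, 5.9]
grip_width: 0.0195
gripper_force: 58.9
```

The 19.5 mm grip suggests the pads are at the shoulder. I'll re-grip 5 mm lower.

```bash
p(){ sed -n '2p;4,6p'; }
python3 -m jog '[[[0,0,0,0],[0,0,0,0],[0,0,0,0],[0,0,0,0],[0,0,0,0]]]' 40| p
python3 -m jog '[[[0,0,-0.12,0],[0,0,-0.1,0],[0,0,0,0],[0,0,0,0]]]' | p
python3 -m jog '[[[0,0,0,0],[0,0,0,0],[0,0,0,0],[0,0,0,0],[0,0,0,0]]]' 10| p
python3 -m jog '[[[0,0,0,0],[0,0,0,0]]]' | p
```

```text
tcp_pos: [0.4597, 0.3643, -0.0124]
wrist_force: [0.2, -0.6, -0.5]
grip_width: 0.0399
gripper_force: 0.0
tcp_pos: [0.4597, 0.3642, -0.0181]
wrist_force: [0.8, -0.9, 1.2]
grip_width: 0.0403
gripper_force: 0.0
tcp_pos: [0.4599, 0.3644, -0.0176]
wrist_force: [0.6, -0.7, 3.5]
grip_width: 0.0196
gripper_force: 59.0
tcp_pos: [0.4599, 0.3644, -0.0176]
wrist_force: [-0.1, 0.6, 5.5]
grip_width: 0.0198
gripper_force: 59.1
```

```bash
p(){ sed -n '2p;4,6p'; }
python3 -m jog '[[[0,0,0.2,0],[0,0,0.6,0],[0,0,0.8,0],[0,0,0.9,0],[0,0,0.9,0]]]' | p
python3 -m jog '[[[0,0,0.6,0],[-0.4,-0.3,0.3,0],[-0.8,-0.6,0,0],[-0.9,-0.8,0,0],[-0.9,-0.8,0,0]]]' | p
python3 -m jog '[[[-0.9,-1,0,0],[-0.9,-1,0,0],[-0.6,-1,0,0],[-0.2,-1,0,0],[0,-1,0,0]]]' | p
python3 - <<'E'
from h import *
im=cv2.imread("pics/side0_raw.png")
for n,uv in(("side",(326.6,177.6)),): print(onz(n,*uv,.013))
t=cv2.imread("pics/top0_raw.png");g=cv2.resize(cv2.cvtColor(t,6)[205:232,335:360],None,fx=8,fy=8,interpolation=2)
c=cv2.HoughCircles(g,cv2.HOUGH_GRADIENT,1,400,param1=80,param2=12,minRadius=40,maxRadius=62)
for x,y,r in c[0][:2]: print(x,y,r/8, onz("top",335+x/8-.5,205+y/8-.5,.013))
E
```

```text
tcp_pos: [0.4593, 0.364, 0.0679]
wrist_force: [-0.0, -0.0, 0.2]
grip_width: 0.0196
gripper_force: 58.7
tcp_pos: [0.3836, 0.301, 0.0894]
wrist_force: [0.0, -0.4, -1.1]
grip_width: 0.0195
gripper_force: 58.7
tcp_pos: [0.3182, 0.1759, 0.0898]
wrist_force: [0.7, -0.6, 0.1]
grip_width: 0.0198
gripper_force: 58.8
[ 0.41692204 -0.2820512   0.013     ]
80.5 111.5 6.2 [ 0.42021472 -0.27921401  0.013     ]
```

```bash
p(){ sed -n '2p;4,5p'; }
python3 -m jog '[[[0,-1,0,0],[0,-1,0,0],[0,-1,0,0],[0,-1,0,0],[0,-1,0,0]]]' | p
python3 -m jog '[[[0,-1,0,0],[0,-1,0,0],[0,-1,0,0],[0,-1,0,0],[0,-1,0,0]]]' | p
python3 -m jog '[[[0,-1,0,0],[0,-1,0,0],[0,-1,0,0],[0,-1,0,0],[0,-1,0,0]]]' | p
python3 -m jog '[[[0,-1,0,0],[0.4,-0.9,0,0],[0.8,-0.6,0,0],[0.9,-0.3,0,0],[0.9,0,0,0]]]' | p
python3 -m jog '[[[0.7,0,0,0],[0.3,0,0,0],[0,0,0,0],[0,0,0,0],[0,0,0,0]]]' | p
```

```text
tcp_pos: [0.3193, 0.0507, 0.0898]
wrist_force: [1.0, 0.1, -1.3]
grip_width: 0.0199
tcp_pos: [0.3194, -0.0744, 0.0899]
wrist_force: [0.8, 0.4, -0.6]
grip_width: 0.0195
tcp_pos: [0.3194, -0.1994, 0.0898]
wrist_force: [-0.3, 0.3, -0.4]
grip_width: 0.0198
tcp_pos: [0.3954, -0.2697, 0.0896]
wrist_force: [-0.0, -0.6, 0.2]
grip_width: 0.0199
tcp_pos: [0.419, -0.268, 0.0897]
wrist_force: [-0.4, -0.1, -0.7]
grip_width: 0.0199
```

```bash
p(){ sed -n '2p;4,5p'; }
python3 -m jog '[[[0,-0.48,0,0],[0,0,-0.5,0],[0,0,-0.8,0],[0,0,-0.8,0],[0,0,-0.5,0]]]' | p
python3 -m jog '[[[0,0,-0.4,0],[0,0,-0.4,0],[0,0,-0.4,0],[0,0,-0.2,0],[0,0,0,0]]]' | p
python3 -m jog '[[[0,0,-0.1,0],[0,0,-0.08,0],[0,0,0,0],[0,0,0,0]]]' | p
```

```text
tcp_pos: [0.4187, -0.2806, 0.0232]
wrist_force: [-0.1, -0.0, -0.3]
grip_width: 0.0199
tcp_pos: [0.4194, -0.28, -0.0112]
wrist_force: [0.4, 0.2, -0.9]
grip_width: 0.0199
tcp_pos: [0.4199, -0.2803, -0.0146]
wrist_force: [-0.6, 0.6, -0.4]
grip_width: 0.02
```

```bash
p(){ sed -n '2p;4,5p'; }
python3 -m jog '[[[0,0,-0.1,0],[0,0,-0.08,0],[0,0,0,0],[0,0,0,0]]]' | p
python3 -m jog '[[[0,0,-0.05,0],[0,0,0,0],[0,0,0,0]]]' | p
python3 -m jog '[[[0,0,-0.04,0],[0,0,0,0],[0,0,0,0]]]' | p
```

```text
tcp_pos: [0.4197, -0.2802, -0.0194]
wrist_force: [0.4, 0.6, 0.2]
grip_width: 0.0196
tcp_pos: [0.4198, -0.2802, -0.0206]
wrist_force: [0.2, -0.6, 0.3]
grip_width: 0.0203
tcp_pos: [0.4199, -0.2802, -0.0216]
wrist_force: [0.5, 0.2, -0.4]
grip_width: 0.0198
```

```bash
p(){ sed -n '2p;4,5p'; }
python3 -m jog '[[[0,0,-0.02,0],[0,0,0,0],[0,0,0,0]]]' | p
python3 -m jog '[[[0,0,0,0],[0,0,0,0],[0,0,0,0],[0,0,0,0]]]' 32| p
python3 -m jog '[[[0,0,0.2,0],[0,0,0.5,0],[0,0,0.8,0],[0,0,0.9,0],[0,0,0.9,0]]]' 40| p
python3 -m jog '[[[-0.4,0,0.5,0],[-0.9,0,0.2,0],[-1,0,0,0],[-1,0,0,0],[-0.7,0,0,0]]]' | p
python3 - <<'E'
from h import *
t=save("top","t5.png").astype(int);s=save("side","s10.png").astype(int)
for n,im in(("top",t),("side",s)):
    for z in(.051,.03,.006): 
        u,v=proj(n,[[.4198,-.2802,z]])[0]; print(n,z,(u,v),im[int(v+.5),int(u+.5)])
u,v=proj("top",[[.4198,-.2802,.03]])[0].round().astype(int);print(t[v-8:v+9,u-9:u+10].min(2))
u,v=proj("side",[[.4198,-.2802,.03]])[0].round().astype(int);print(s[v-12:v+12,u-7:u+8].min(2))
E
```

```text
tcp_pos: [0.4199, -0.2803, -0.0216]
wrist_force: [-2.2, 1.9, 8.7]
grip_width: 0.02
tcp_pos: [0.4198, -0.2802, -0.0222]
wrist_force: [-0.2, 0.4, 0.7]
grip_width: 0.032
tcp_pos: [0.4196, -0.28, 0.0615]
wrist_force: [-0.0, -0.9, -0.4]
grip_width: 0.04
tcp_pos: [0.3183, -0.2799, 0.0783]
wrist_force: [0.8, 0.7, -1.1]
grip_width: 0.0402
top 0.051 (np.float64(346.65274944174587), np.float64(218.61765841658732)) [254 255 254]
top 0.03 (np.float64(345.63097692257213), np.float64(218.58118599794665)) [254 255 255]
top 0.006 (np.float64(344.4915775796145), np.float64(218.54046833491108)) [234 232 216]
side 0.051 (np.float64(326.62812791629574), np.float64(167.69106522615218)) [189 184 174]
side 0.03 (np.float64(326.08071509655235), np.float64(173.21741741690573)) [165 154 142]
side 0.006 (np.float64(325.46633496305043), np.float64(179.42604662175208)) [136 131 122]
[[228 249 247 246 249 250 249 247 246 249 250 249 245 247 249 249 251 252
  253]
 [241 246 244 246 244 242 242 221 199 232 245 246 246 245 243 244 246 246
  246]
 [238 245 245 248 193 120 133 139 119 158 182 197 238 247 244 244 236 2
[... 1957 characters left out ...]
0 209]
 [137 136 135 135 142 113 130 134  90  87  83 146 210 208 207]
 [139 135 138 136 158 129 148 114  72  70  81 150 200 202 182]
 [151 157 143 152 160 132 137  98  70  75 105 131 167 178 131]
 [151 156 150 154 144 130 122  92  73  91 123 136 132 142 142]
 [142 140 143 142 134 128 121  92  88 117 130 164 161 125 169]
 [141 138 140 144 135 130 122 110 109 123 124 159 161 122 195]
 [141 143 140 139 135 133 126 118 117 114 113 120 127 137 176]
 [142 143 140 139 135 134 127 149 119 121 109 140 107 185 177]
 [140 142 139 137 132 131 131 146 120 145 154 179 176 199 196]
 [143 142 140 137 135 131 125 134 125 139 152 166 174 170 171]
 [142 143 141 137 134 128 122 134 125 122 111 118 126 122 141]]
```

The vial stands in the cup: its cap at (346,218) in the top view is centred in the ring. Now I'll go back to the chest, turning the wrist back on the way.

```bash
p(){ sed -n '2p'; }
python3 -m jog '[[[0,1,0,0],[0,1,0,0],[0,1,0,0],[0,1,0,0],[0,1,0,0]]]' 0| p
python3 -m jog '[[[0,1,0,0],[0,1,0,0],[0,1,0,0],[0,1,0,0],[0,1,0,0]]]' | p
python3 -m jog '[[[0,1,0,-1],[0,1,0,-1],[0,1,0,-1],[0,1,0,-1],[0,1,0,-1]]]' | p
python3 -m jog '[[[0,1,0,-1],[0,1,0,-1],[0,1,0,-1],[0,1,0,-1],[0,1,0,-1]]]' | p
python3 -m jog '[[[0,1,0,-1],[0,1,0,-1],[0,1,0,-1],[0,1,0,-1],[0,0.6,0,-1]]]' | p
python3 -m jog '[[[0,0,0,0],[0,0,0,0]]]'
```

```text
tcp_pos: [0.3201, -0.1541, 0.0783]
tcp_pos: [0.3201, -0.0289, 0.0784]
tcp_pos: [0.3202, 0.0913, 0.0784]
tcp_pos: [0.32, 0.2155, 0.0783]
tcp_pos: [0.3198, 0.3313, 0.0781]
time_s: 44.2
tcp_pos: [0.3198, 0.3294, 0.0778]
tcp_rot: [[0.973, 0.231, -0.0], [0.231, -0.973, -0.0], [-0.0, 0.0, -1.0]]
wrist_force: [-0.8, 1.1, -1.3]
grip_width: 0.0001
gripper_force: 0.0
```

```bash
p(){ sed -n '2p;4p'; }
python3 -m jog '[[[0,0.24,-0.4,0],[0,0,-0.8,0],[0,0,-0.9,0],[0,0,-0.7,0],[0,0,-0.4,0]]]' | p
python3 -m jog '[[[0.3,0.06,0,0],[0.4,0.08,0,0],[0.3,0.06,0,0],[0.2,0.04,0,0],[0.4,0.08,0,0]]]' | p
python3 -m jog '[[[0.5,0.1,0,0],[0.5,0.1,0,0],[0.5,0.1,0,0],[0.5,0.1,0,0],[0.4,0.08,0,0]]]' | p
python3 -m jog '[[[0.4,0.08,0,0],[0.4,0.08,0,0],[0.3,0.06,0,0],[0,0,0,0],[0,0,0,0]]]' | p
```

```text
tcp_pos: [0.3193, 0.3336, -0.0044]
wrist_force: [0.2, -0.7, -0.6]
tcp_pos: [0.3608, 0.3428, -0.0014]
wrist_force: [-1.4, 0.7, 0.6]
tcp_pos: [0.4218, 0.3549, -0.0019]
wrist_force: [-2.4, 0.5, 1.5]
tcp_pos: [0.4477, 0.36, -0.0022]
wrist_force: [0.8, -0.0, -0.8]
```

```bash
p(){ sed -n '2p;4p'; }
python3 -m jog '[[[0.2,0.04,0,0],[0.15,0.03,0,0],[0,0,0,0],[0,0,0,0]]]' | p
python3 -m jog '[[[0.08,0.016,0,0],[0,0,0,0],[0,0,0,0]]]' | p
python3 -m jog '[[[0.08,0.016,0,0],[0,0,0,0],[0,0,0,0]]]' | p
```

```text
tcp_pos: [0.4564, 0.3618, -0.002]
wrist_force: [-0.9, 0.6, 0.2]
tcp_pos: [0.4583, 0.3622, -0.0021]
wrist_force: [0.1, -0.8, 0.7]
tcp_pos: [0.4604, 0.3626, -0.0021]
wrist_force: [-0.4, 0.3, -0.7]
```

```bash
p(){ sed -n '2p;4p'; }
python3 -m jog '[[[0.06,0.012,0,0],[0,0,0,0],[0,0,0,0]]]' | p
python3 -m jog '[[[0.06,0.012,0,0],[0,0,0,0],[0,0,0,0]]]' | p
python3 -m jog '[[[0.06,0.012,0,0],[0,0,0,0],[0,0,0,0]]]' | p
```

```text
tcp_pos: [0.4619, 0.3629, -0.0021]
wrist_force: [0.3, 0.2, 0.1]
tcp_pos: [0.4634, 0.3632, -0.0021]
wrist_force: [-0.2, -0.7, 0.1]
tcp_pos: [0.4643, 0.3634, -0.0021]
wrist_force: [-5.7, -0.6, 2.0]
```

```bash
p(){ sed -n '2p;4p'; }
python3 -m jog '[[[0.06,0.012,0,0],[0,0,0,0],[0,0,0,0]]]' | p
python3 -m jog '[[[-0.3,-0.06,0,0],[-0.7,-0.14,0,0],[-0.5,-0.1,0.3,0],[0,0,0.8,0],[0,0,1,0]]]' | p
python3 -m jog '[[[0,0,1,0],[-0.4,-0.7,0.8,0],[-0.8,-1,0,0],[-0.8,-1,0,0],[-0.6,-1,0,0]]]' 83| p
python3 - <<'E'
from h import *
t=save("top","t6.png")
a=cv2.imread("pics/top0_raw.png")[:,:,::-1]
# panel/handle compare shut before/after
r=np.s_[185:206,140:190]
d=np.abs(t[r].astype(int)-a[r]).max(2); print((d>60).sum(), np.argwhere(d>60)[:20].tolist())
E
```

```text
tcp_pos: [0.4644, 0.3634, -0.0023]
wrist_force: [-16.4, -3.3, 9.4]
tcp_pos: [0.4274, 0.3557, 0.0498]
wrist_force: [0.1, 0.1, -0.1]
tcp_pos: [0.3625, 0.263, 0.0954]
wrist_force: [-0.4, -0.8, 1.0]
21 [[16, 45], [16, 46], [16, 47], [17, 42], [17, 43], [17, 44], [17, 45], [18, 41], [18, 42], [18, 44], [18, 46], [19, 40], [19, 41], [19, 42], [19, 45], [19, 47], [19, 48], [19, 49], [20, 40], [20, 41]]
```

The drawer is fully shut: hard stop reached, and the handle pixels are unchanged from the start. Now the pot goes back.

```bash
p(){ sed -n '2p;4,5p'; }
python3 -m jog '[[[-0.6,-1,0,0],[-0.6,-1,0,0],[-0.5,-1,0,0],[0,-1,0,0],[0,-1,0,0]]]' | p
python3 -m jog '[[[0,-1,0,0],[0,-1,0,0],[0,-1,0,0],[0,-1,0,0],[0,-1,0,0]]]' | p
python3 -m jog '[[[0,-1,0,0],[0,-1,0,0],[0,-1,0,0],[0,-1,0,0],[0,-1,0,0]]]' | p
python3 -m jog '[[[0.3,-1,0,0],[0.7,-0.8,0,0],[0.9,-0.4,0,0],[0.9,0,0,0],[0.8,0,0,0]]]' | p
python3 -m jog '[[[0.5,0,0,0],[0.2,0,0,0],[0,0,0,0],[0,0,0,0],[0,0,0,0]]]'
```

```text
tcp_pos: [0.3207, 0.138, 0.0956]
wrist_force: [0.7, 0.2, -0.2]
grip_width: 0.0832
tcp_pos: [0.3211, 0.0126, 0.0956]
wrist_force: [0.6, -0.3, 1.2]
grip_width: 0.0828
tcp_pos: [0.3211, -0.1126, 0.0956]
wrist_force: [0.7, 0.9, -0.2]
grip_width: 0.0831
tcp_pos: [0.4124, -0.167, 0.0953]
wrist_force: [-0.4, -0.4, -0.4]
grip_width: 0.0829
time_s: 50.67
tcp_pos: [0.4281, -0.1661, 0.0955]
tcp_rot: [[0.974, 0.228, -0.0], [0.228, -0.974, -0.0], [-0.0, 0.0, -1.0]]
wrist_force: [0.3, -0.2, 0.4]
grip_width: 0.0831
gripper_force: 0.0
```

```bash
p(){ sed -n '2,6p'; }
python3 -m jog '[[[-0.33,-0.5,0,0.06],[0,0,0,0],[0,0,0,0],[0,0,0,0],[0,0,0,0]]]' | p
python3 -m jog '[[[0,0,-0.4,0],[0,0,-0.8,0],[0,0,-0.8,0],[0,0,-0.6,0],[0,0,0,0]]]' | p
```

```text
tcp_pos: [0.4206, -0.1785, 0.0956]
tcp_rot: [[0.972, 0.234, 0.0], [0.234, -0.972, 0.0], [0.0, 0.0, -1.0]]
wrist_force: [-0.1, -0.2, -0.0]
grip_width: 0.0828
gripper_force: 0.0
tcp_pos: [0.419, -0.1775, 0.0271]
tcp_rot: [[0.972, 0.235, -0.004], [0.235, -0.972, 0.003], [-0.003, -0.003, -1.0]]
wrist_force: [0.4, -0.3, -0.9]
grip_width: 0.0825
gripper_force: 0.0
```

Down to −0.008, then grip and lift.

```bash
p(){ sed -n '2p;4,6p'; }
python3 -m jog '[[[0,0,-0.5,0],[0,0,-0.5,0],[0,0,-0.3,0],[0,0,0,0],[0,0,0,0]]]' | p
python3 -m jog '[[[0,0,0,0],[0,0,0,0],[0,0,0,0]]]' | p
```

```text
tcp_pos: [0.4206, -0.1786, -0.0018]
wrist_force: [0.2, 0.3, -0.1]
grip_width: 0.0831
gripper_force: 0.0
tcp_pos: [0.4208, -0.1789, -0.0015]
wrist_force: [-0.4, 0.6, -0.3]
grip_width: 0.0828
gripper_force: 0.0
```

```bash
p(){ sed -n '2p;4,6p'; }
python3 -m jog '[[[-0.02,0,-0.15,0],[0,0,-0.1,0],[0,0,0,0],[0,0,0,0],[0,0,0,0]]]' | p
python3 -m jog '[[[0,0,0,0],[0,0,0,0],[0,0,0,0],[0,0,0,0],[0,0,0,0]]]' 45 | p
python3 -m jog '[[[0,0,0,0],[0,0,0,0]]]' | p
python3 -m jog '[[[0,0,0.3,0],[0,0,0.7,0],[0,0,0.9,0],[0,0,0.9,0],[0,0,0.7,0]]]' | p
```

```text
tcp_pos: [0.42, -0.1787, -0.0084]
wrist_force: [0.2, 0.5, -0.4]
grip_width: 0.0826
gripper_force: 0.0
tcp_pos: [0.4202, -0.1788, -0.0079]
wrist_force: [-2.9, 1.3, 8.6]
grip_width: 0.0622
gripper_force: 65.8
tcp_pos: [0.4203, -0.1788, -0.0078]
wrist_force: [-2.0, 0.8, 7.3]
grip_width: 0.0627
gripper_force: 65.8
tcp_pos: [0.4202, -0.1788, 0.0813]
wrist_force: [1.0, -0.7, -0.4]
grip_width: 0.0628
gripper_force: 65.6
```

```bash
p(){ sed -n '2p;5p'; }
python3 -m jog '[[[-0.4,0,0,0],[-0.9,0,0,0],[-1,0,0,0],[-1,0.2,0,0],[-0.8,0.6,0,0]]]' | p
python3 -m jog '[[[0,1,0,0],[0,1,0,0],[0,1,0,0],[0,1,0,0],[0,1,0,0]]]' | p
python3 -m jog '[[[0,1,0,0],[0,1,0,0],[0,1,0,0],[0,1,0,0],[0,1,0,0]]]' | p
python3 -m jog '[[[0,1,0,0],[0.4,1,0,0],[0.8,1,0,0],[1,0.9,0,0],[1,0.9,0,0]]]' | p
python3 -m jog '[[[0.9,0.7,0,0],[0.5,0.6,0,0],[0.2,0.4,0,0],[0,0,0,0],[0,0,0,0]]]' | p
python3 -m jog '[[[0,0,0,0],[0,0,0,0],[0,0,0,0]]]'
```

```text
tcp_pos: [0.3157, -0.159, 0.0787]
grip_width: 0.0623
tcp_pos: [0.3168, -0.0326, 0.0791]
grip_width: 0.0624
tcp_pos: [0.3169, 0.0924, 0.0791]
grip_width: 0.0629
tcp_pos: [0.3978, 0.2128, 0.0789]
grip_width: 0.0627
tcp_pos: [0.4367, 0.2535, 0.0788]
grip_width: 0.0623
time_s: 55.92
tcp_pos: [0.4372, 0.2532, 0.0795]
tcp_rot: [[0.972, 0.234, 0.0], [0.234, -0.972, 0.0], [0.001, -0.0, -1.0]]
wrist_force: [-0.3, 0.7, -1.4]
grip_width: 0.0627
gripper_force: 65.7
```

```bash
p(){ sed -n '2p;4,5p'; }
python3 -m jog '[[[0.1,0.7,0,0],[0.12,0.8,0,0],[0,0.58,0,0],[0,0,0,0],[0,0,0,0]]]' | p
python3 -m jog '[[[0,0,-0.4,0],[0,0,-0.8,0],[0,0,-0.8,0],[0,0,-0.7,0],[0,0,-0.3,0]]]' | p
python3 -m jog '[[[0,0,-0.3,0],[0,0,-0.1,0],[0,0,0,0],[0,0,0,0],[0,0,0,0]]]' | p
```

```text
tcp_pos: [0.4426, 0.306, 0.0791]
wrist_force: [0.4, -0.1, -0.3]
grip_width: 0.0624
tcp_pos: [0.4417, 0.3045, 0.0014]
wrist_force: [-0.1, -0.5, -1.3]
grip_width: 0.0627
tcp_pos: [0.4435, 0.306, -0.005]
wrist_force: [0.1, 0.8, -1.2]
grip_width: 0.0624
```

```bash
p(){ sed -n '2p;4,5p'; }
python3 -m jog '[[[-0.03,-0.035,-0.1,0],[0,0,-0.08,0],[0,0,0,0],[0,0,0,0],[0,0,0,0]]]' | p
python3 -m jog '[[[0,0,-0.05,0],[0,0,0,0],[0,0,0,0],[0,0,0,0]]]' | p
```

```text
tcp_pos: [0.4423, 0.305, -0.0103]
wrist_force: [0.3, 0.2, -0.6]
grip_width: 0.0626
tcp_pos: [0.4425, 0.3051, -0.0108]
wrist_force: [-5.8, -2.4, 11.6]
grip_width: 0.0623
```

Contact at (0.4425, 0.3051), matching the original grasp within 0.2 mm. Release, rise, and fetch the bottle.

```bash
p(){ sed -n '2p;4,5p'; }
python3 -m jog '[[[0,0,0,0],[0,0,0,0],[0,0,0,0],[0,0,0,0],[0,0,0,0]]]' 84 | p
python3 -m jog '[[[0,0,0.3,0],[0,0,0.8,0],[0,0,1,0],[0,0,1,0],[0,0,1,0]]]' | p
python3 -m jog '[[[0,0,0.5,0],[-0.6,-0.6,0.2,0],[-0.9,-0.9,0,0],[-1,-1,0,0],[-1,-1,0,0]]]' | p
python3 -m jog '[[[-0.9,-1,0,0],[-0.3,-1,0,0],[0,-1,0,0],[0,-1,0,0],[0,-1,0,0]]]' 60 | p
python3 -m jog '[[[0,-1,0,0],[0,-1,0,0],[0,-0.9,0,0],[0,-0.7,0,0],[0,-0.4,0,0]]]' | p
python3 -m jog '[[[0,0,0,0],[0,0,0,0],[0,0,0,0]]]'
```

```text
tcp_pos: [0.4423, 0.3049, -0.0117]
wrist_force: [0.0, 1.0, 0.1]
grip_width: 0.084
tcp_pos: [0.4421, 0.3049, 0.0926]
wrist_force: [0.6, 0.4, -0.4]
grip_width: 0.0839
tcp_pos: [0.3536, 0.2166, 0.1086]
wrist_force: [-0.3, -0.4, 0.9]
grip_width: 0.0841
tcp_pos: [0.3245, 0.0915, 0.1092]
wrist_force: [0.6, -0.4, -0.8]
grip_width: 0.0602
tcp_pos: [0.3247, -0.0092, 0.109]
wrist_force: [-0.7, 0.1, 0.6]
grip_width: 0.0601
time_s: 60.25
tcp_pos: [0.3248, -0.0071, 0.1087]
tcp_rot: [[0.972, 0.234, 0.0], [0.234, -0.972, 0.0], [0.0, -0.0, -1.0]]
wrist_force: [-0.3, -0.8, -0.2]
grip_width: 0.0603
gripper_force: 0.0
```

```bash
p(){ sed -n '2p;4,5p'; }
python3 -m jog '[[[0.5,-0.5,0,0],[0.9,-0.9,0,0],[0.9,-0.9,0,0],[0.8,-0.52,0,0],[0.4,0,0,0]]]' | p
python3 -m jog '[[[0,0,0,0],[0,0,0,0],[0,0,0,0],[0,0,0,0]]]' | p
```

```text
tcp_pos: [0.4142, -0.0792, 0.1083]
wrist_force: [0.7, 0.4, 0.2]
grip_width: 0.0599
tcp_pos: [0.4117, -0.0772, 0.1086]
wrist_force: [-0.2, 0.4, -0.2]
grip_width: 0.0603
```

```bash
p(){ sed -n '2p;4,6p'; }
python3 -m jog '[[[0.02,-0.02,-0.4,0],[0,0,-0.8,0],[0,0,-0.7,0],[0,0,-0.4,0],[0,0,-0.25,0]]]' | p
python3 -m jog '[[[0,0,0,0],[0,0,0,0],[0,0,0,0],[0,0,0,0]]]' | p
python3 -m jog '[[[0,0,0,0],[0,0,0,0],[0,0,0,0],[0,0,0,0],[0,0,0,0]]]' 30 | p
python3 -m jog '[[[0,0,0,0],[0,0,0,0]]]' | p
```

```text
tcp_pos: [0.412, -0.0782, 0.0433]
wrist_force: [-0.5, -0.3, 0.6]
grip_width: 0.0599
gripper_force: 0.0
tcp_pos: [0.4132, -0.0787, 0.0454]
wrist_force: [0.0, -0.0, -0.8]
grip_width: 0.0603
gripper_force: 0.0
tcp_pos: [0.4133, -0.0784, 0.0455]
wrist_force: [-1.7, 4.0, 9.8]
grip_width: 0.0339
gripper_force: 54.5
tcp_pos: [0.4133, -0.0784, 0.0454]
wrist_force: [-1.3, 4.1, 10.7]
grip_width: 0.0337
gripper_force: 54.5
```

```bash
p(){ sed -n '2p;5p'; }
python3 -m jog '[[[0,0,0.3,0],[0,0,0.6,0],[0,0,0.8,0],[0,0,0.8,0],[0,0,0.6,0]]]' | p
python3 -m jog '[[[-0.4,0,0,0],[-0.8,0,0,0],[-1,0,0,0],[-1,0.3,0,0],[-0.6,0.8,0,0]]]' | p
python3 -m jog '[[[0,1,0,0],[0,1,0,0],[0,1,0,0],[0,1,0,0],[0,1,0,0]]]' | p
python3 -m jog '[[[0,1,0,0],[0,1,0,0],[0,1,0,0],[0,1,0,0],[0,1,0,0]]]' | p
python3 -m jog '[[[0,1,0,0],[0,1,0,0],[0,1,0,0],[0,1,0,0],[0,0.9,0,0]]]' | p
python3 -m jog '[[[0.5,0.7,0,0],[0.8,0.8,0,0],[0.8,0.7,0,0],[0.8,0.4,0,0],[0.5,0.2,0,0]]]' | p
python3 -m jog '[[[0,0,0,0],[0,0,0,0],[0,0,0,0],[0,0,0,0]]]'
```

```text
tcp_pos: [0.413, -0.0787, 0.1241]
grip_width: 0.033
tcp_pos: [0.3153, -0.0517, 0.1212]
grip_width: 0.033
tcp_pos: [0.3168, 0.0749, 0.1217]
grip_width: 0.0333
tcp_pos: [0.3168, 0.1998, 0.1216]
grip_width: 0.033
tcp_pos: [0.317, 0.3223, 0.1216]
grip_width: 0.033
tcp_pos: [0.4037, 0.3919, 0.1212]
grip_width: 0.0329
time_s: 65.17
tcp_pos: [0.4021, 0.391, 0.1222]
tcp_rot: [[0.972, 0.235, -0.0], [0.235, -0.972, 0.0], [-0.0, -0.0, -1.0]]
wrist_force: [1.0, -0.4, -1.3]
grip_width: 0.033
gripper_force: 57.1
```

```bash
p(){ sed -n '2p;4,5p'; }
python3 -m jog '[[[0.3,0.25,0,0],[0.3,0.24,0,0],[0,0,-0.5,0],[0,0,-0.8,0],[0,0,-0.8,0]]]' | p
python3 -m jog '[[[0,0,-0.5,0],[0,0,-0.2,0],[0,0,0,0],[0,0,0,0],[0,0,0,0]]]' | p
python3 -m jog '[[[0,0,0,0],[0,0,0,0]]]' | p
```

```text
tcp_pos: [0.418, 0.4039, 0.0683]
wrist_force: [-0.3, -0.3, -1.1]
grip_width: 0.0327
tcp_pos: [0.4183, 0.4041, 0.0532]
wrist_force: [0.7, 0.4, -0.9]
grip_width: 0.0328
tcp_pos: [0.4181, 0.4039, 0.0529]
wrist_force: [-0.1, -0.2, -0.0]
grip_width: 0.033
```

```bash
p(){ sed -n '2p;4,5p'; }
python3 -m jog '[[[-0.045,-0.03,-0.1,0],[0,0,-0.1,0],[0,0,0,0],[0,0,0,0],[0,0,0,0]]]' | p
python3 -m jog '[[[0,0,-0.1,0],[0,0,0,0],[0,0,0,0],[0,0,0,0]]]' | p
python3 -m jog '[[[0,0,-0.06,0],[0,0,0,0],[0,0,0,0],[0,0,0,0]]]' | p
```

```text
tcp_pos: [0.4166, 0.4029, 0.0472]
wrist_force: [0.0, 0.6, -1.8]
grip_width: 0.0327
tcp_pos: [0.4166, 0.4029, 0.0446]
wrist_force: [-0.5, -0.3, -1.1]
grip_width: 0.0328
tcp_pos: [0.4167, 0.4029, 0.0432]
wrist_force: [-0.2, -0.4, -0.9]
grip_width: 0.0332
```

```bash
p(){ sed -n '2p;4,5p'; }
python3 -m jog '[[[0,0,-0.03,0],[0,0,0,0],[0,0,0,0],[0,0,0,0]]]' | p
python3 -m jog '[[[0,0,-0.03,0],[0,0,0,0],[0,0,0,0],[0,0,0,0]]]' | p
```

```text
tcp_pos: [0.4168, 0.4031, 0.0428]
wrist_force: [-0.6, 0.7, 4.4]
grip_width: 0.0328
tcp_pos: [0.4171, 0.4033, 0.0427]
wrist_force: [-1.9, -0.8, 12.7]
grip_width: 0.0329
```

Contact at the expected height. Release, clear away, and compare with the first pictures.

```bash
p(){ sed -n '2p;4,5p'; }
python3 -m jog '[[[0,0,0,0],[0,0,0,0],[0,0,0,0],[0,0,0,0],[0,0,0,0]]]' 60 | p
python3 -m jog '[[[0,0,0.3,0],[0,0,0.7,0],[0,0,0.9,0],[0,0,1,0],[0,0,1,0]]]' | p
python3 -m jog '[[[-0.6,-0.6,0.5,0],[-0.9,-0.8,0,0],[-0.9,-1,0,0],[-0.9,-1,0,0],[-0.6,-1,0,0]]]' | p
python3 -m jog '[[[0,-1,0,0],[0,-1,0,0],[0,-1,0,0],[0,-1,0,0],[0,-1,0,0]]]' | p
python3 -m jog '[[[0,-1,0,0],[0,-1,0,0],[0,-1,0,0],[0,-0.5,0,0],[0,0,0,0]]]' | p
python3 - <<'E'
from h import *
np.set_printoptions(precision=1,suppress=True)
A={n:cv2.imread(f"pics/{n}0_raw.png") for n in("top","side")}
B={n:save(n,n+"F.png")[:,:,::-1] for n in("top","side")}
def cen(im,r,f):
    m=f(im[r].astype(int)).astype(np.uint8);n,l,st,ce=cv2.connectedComponentsWithStats(m)
    i=1+np.argmax(st[1:,4]);return ce[i],st[i].tolist()
yel=lambda p:(p[...,0]<110)&(p[...,1]>p[...,0]+40)&(p[...,2]>130)
wh=lambda p:(p.min(2)>245)
for k,n,r,f in(("bottle","side",np.s_[260:320,190:235],yel),("bottle","top",np.s_[205:230,150:175],yel),("cap","top",np.s_[210:224,150:165],wh)):
    print(k,n,*[cen(X[n],r,f) for X in(A,B)])
for n,r in(("side",np.s_[230:320,190:250]),("top",np.s_[195:225,175:202])):
    for w,rr in(("pot",(np.s_[230:285,215:246] if n=="side" else np.s_[198:222,175:200])),("bottle",(np.s_[258:318,198:230] if n=="side" else np.s_[206:228,150:172]))):
        a=cv2.cvtColor(np.ascontiguousarray(A[n][rr]),6).astype(np.float32);b=cv2.cvtColor(np.ascontiguousarray(B[n][rr]),6).astype(np.float32)
        print(n,w,"shift px",np.round(cv2.phaseCorrelate(a,b,cv2.createHanningWindow(a.shape[::-1],cv2.CV_32F)),2).tolist() if 0 else cv2.phaseCorrelate(a,b,cv2.createHanningWindow(a.shape[::-1],cv2.CV_32F)),"diff",np.abs(a-b).mean())
c=np.zeros((600,800,3),np.uint8)
c[:300,:400]=cv2.resize(B["side"][210:315,110:250],(400,300),interpolation=2);c[:300,400:]=cv2.resize(A["side"][210:315,110:250],(400,300),interpolation=2)
c[300:,:400]=cv2.resize(B["top"][140:240,120:253],(400,300),interpolation=2);c[300:,400:]=cv2.resize(B["top"][180:240,275:375],(400,240),interpolation=2)[:300] if 0 else cv2.resize(B["side"][150:210,290:370],(400,300),interpolation=2)
cv2.imwrite("pics/final.png",c)
E
```

```text
tcp_pos: [0.4166, 0.4028, 0.0415]
wrist_force: [0.5, -0.3, -0.9]
grip_width: 0.0601
tcp_pos: [0.4165, 0.4028, 0.1407]
wrist_force: [-0.7, -0.3, 0.1]
grip_width: 0.0603
tcp_pos: [0.3173, 0.292, 0.152]
wrist_force: [-0.3, 0.2, 1.0]
grip_width: 0.0602
tcp_pos: [0.3189, 0.1669, 0.1523]
wrist_force: [0.0, -0.1, 0.7]
grip_width: 0.0601
tcp_pos: [0.3192, 0.0786, 0.1523]
wrist_force: [0.4, -0.1, 0.9]
grip_width: 0.0599
bottle side (array([22.6, 27.8]), [11, 22, 24, 12, 182]) (array([23. , 26.8]), [12, 21, 23, 12, 177])
bottle top (array([12.5, 11.4]), [7, 6, 10, 12, 60]) (array([12.9, 11.2]), [8, 5, 9, 13, 62])
cap top (array([8., 3.]), [8, 3, 1, 1, 1]) (array([9.5, 3. ]), [9, 3, 2, 1, 2])
side pot shift px ((0.13271016009544034, -0.5388972203018376), 0.9575417891144753) diff 5.9489737
side bottle shift px ((0.10989947352497254, -0.8727701447828586), 0.9507443681359291) diff 2.5197875
top pot shift px ((1.1588006544373943, -0.27696798302603653), 0.8773613262176514) diff 7.3205013
top bottle shift px ((0.497514220667469, 0.024309344927718968), 0.9215936486919721) diff 10.469008
```

View pics/final.png

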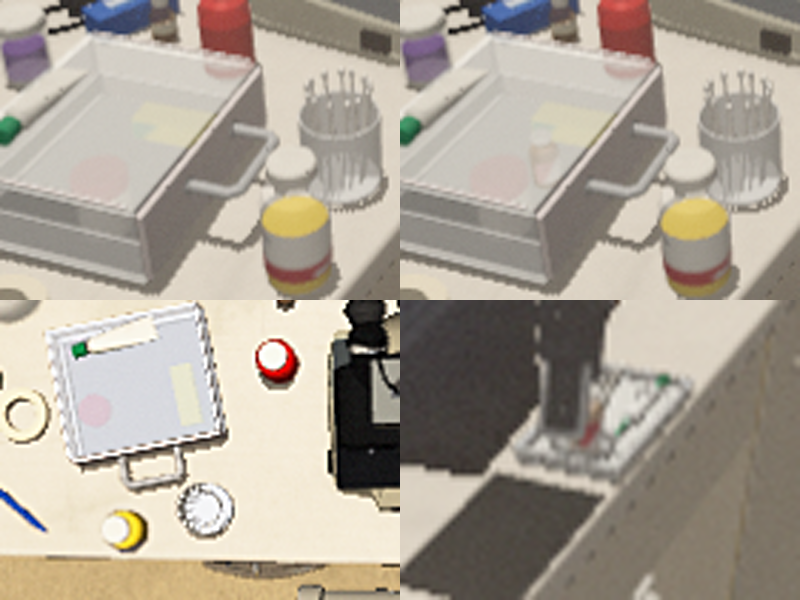

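The final state looks right, but both returned objects seem to have shifted slightly. I'll work out how many millimetres.

Run:
```python
from h import *
A={n:cv2.imread(f"pics/{n}0_raw.png") for n in("top","side")};B={n:cv2.imread(f"pics/{n}F.png") for n in("top","side")}
def ecc(n,rr):
    g=[cv2.cvtColor(np.ascontiguousarray(X[n][rr]),6) for X in(A,B)]
    W=np.eye(2,3,dtype=np.float32)
    cc,W=cv2.findTransformECC(g[0],g[1],W,cv2.MOTION_TRANSLATION,(3,200,1e-6),None,3);return W[:,2],cc
reg={"pot":((.4425,.305,.05),np.s_[230:285,215:246],np.s_[198:222,175:200]),"bottle":((.416,.403,.05),np.s_[258:318,198:230],np.s_[206:228,150:172])}
for k,(P,rs,rt) in reg.items():
    J=[];d=[]
    for n,r in(("side",rs),("top",rt)):
        P=np.array(P);j=np.array([(proj(n,[P+e])-proj(n,[P]))[0]/.001 for e in(np.array([.001,0,0]),np.array([0,.001,0]))]).T
        s,cc=ecc(n,r);print(k,n,s,cc,"mm",1000*np.linalg.solve(j,s));J.append(j);d.append(s)
    print("both",1000*np.linalg.lstsq(np.vstack(J),np.hstack(d),rcond=None)[0])
print(ecc("side",np.s_[210:250,110:170]),ecc("top",np.s_[140:190,140:195]))
```

```text
pot side [ 0.13540064 -0.5144389 ] 0.9592721381010191 mm [ 0.7604551  -1.70691406]
pot top [ 0.44503963 -0.23677842] 0.7817550601973312 mm [ 0.90289325 -1.61963378]
both [ 0.80019717 -1.68643947]
bottle side [ 0.22480938 -0.69778574] 0.9638828731266116 mm [ 0.77492561 -1.83805928]
bottle top [ 0.5874755  -0.20071548] 0.9576201643176158 mm [ 0.78735507 -2.16592577]
both [ 0.80449185 -1.93894374]
(array([0.0111152 , 0.00286239], dtype=float32), 0.9999178921600554) (array([-0.01874574, -0.01137334], dtype=float32), 0.9981846284010703)
```

Both are back within about 2 mm and upright, and the drawer is shut with the jar and carton inside. The empty mat is in view, the vial is in the cup, and the arm is clear. Handing in.

```bash
python3 -c "
from cell import *
print(sense()['time_s']);print(close_job())"
```

```text
70.1
the job is handed in; nothing more can be done
None
```

The job is handed in at 70.1 s. The vial stands in the steel cup, the drawer is fully shut with the jar and carton inside, and the pot and bottle are back upright, each about 2 mm from where it first stood.

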